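# Unstack the popcorn cart's toppings delivery

### The arm

A 6-joint arm with a two-finger parallel gripper is mounted at the origin on the work surface. World frame = base frame: x ahead of the robot, y to its left, z up, the work surface at z = 0. Lengths are in m, angles in rad, forces in N, time in s.
With the tool pointing down it reaches from about 0.375 to 0.925 m from the base axis. Payload 5.7 kg.
Tool frame: the origin (TCP) lies at the very end of the fingers, on their centre line; the grasp point (between the pads) lies 19 mm behind it; z points along the fingers, y is the direction in which the jaws open and shut (so a half turn about z gives the same grasp; the last joint's range is limited). The gripper opens to 85 mm and grips with 20 to 120 N. Pads are 22 mm wide; open, the fingers measure 114 mm over their backs; the gripper's body (76 mm by 85 mm) begins 54 mm behind the grasp point. The pads swing forward as they close: fully open they stand 13 mm farther back than shut.
Start: joints at [1.155, 0.359, 1.51, -0, 1.272, -0.115], TCP at [0.178, 0.573, 0.231] pointing down, gripper open.
Joint ranges: [-2.97, 2.97], [-1.01, 2.36], [0.21, 2.38], [-0.96, 4.11], [0.2, 2.71], [-2.98, 2.98]. Speed limits (rad/s): [2.39, 2.39, 3.14, 3.14, 3.14, 3.14].

### API

Orientations are given as a 3x3 rotation matrix whose columns are the frame's x, y, z axes.
In Python, from cell import get_state, eyes, arm gives the robot as it stands. The module is installed in compiled form; this text tells all that it offers.
- The arm moves only by the tool move_arm, never from a script. Its arguments are lists of equal length, an entry for each row: "xyz": the shift along the world's x, y, z in mm, a list of three; "angular": the turn, a rotation vector about the world's x, y, z in rad, a list of three. In form: {"xyz": [[dx, dy, dz], ...], "angular": [[wx, wy, wz], ...]}. A call has 1 to 10 rows; each row shifts and turns the pose as measured when the row begins; what a row does not reach is not made up. A row lasts 1/10 s, in which the tool goes at most 50 mm and 8.59 degrees, less where a joint would pass 70% of its speed; a pose out of reach is approached as far as the arm can. A call is refused whole if a number of a shift passes 50 or a number of a turn 0.15, either way. A call with a gripper value outside its range is refused whole. "fingers" is the finger opening in mm, from 0 to 85.4, set as the call begins (left out, the last holds). The fingers move at their own pace and stop on an object; "newtons" is the grip in N (left out, the last holds). Time passes only in rows, so rows that do not move let the fingers close. It gives the time, the measured TCP pose, the force and the opening at its end, in the units of the state.
- get_state(): the state, without advancing time (a new reading comes with each control period).
- eyes.read_camera(name): name is "scene" or "side" or "wrist"; returns (picture, depth): 400x640x3 uint8, red, green, blue; 400x640 float32, m along the optical axis (not along the pixel's ray), 0 where there is no reading.
- eyes.camera_info(name): a dict with "mtx" (3x3 intrinsics, pixels), "D" ([k1, k2, p1, p2, k3] as OpenCV has them; the pictures are not rectified), "eye" and "rotation" of the camera in the world. Camera axes: x right, y down, z forward; pixel columns grow to the right and rows downward; lengths in m; the calibration is good to about 2 mm. A picture is of the moment at which its call begins: read the wrist's pose just before it. camera_info takes no time and is no camera call; for the wrist camera it gives the pose at the moment of the call.
- arm.job_done(): hands the job in, once; it reports no verdict.
The state is a dict: "time_s": time; "joint_positions": joint angles; "qvel": joint speeds; "tau": joint torques, N m; "position": TCP position; "tcp_rot": TCP orientation; "contact_force": force on the tool from outside, world axes, zero at the start; "moment": the same for the moment, N m; "gripper_width": finger opening in m.
Only numpy, scipy, OpenCV 4.12 (cv2) and the standard library are available. Lean on these libraries where they do the work, as an engineer would, in place of code of your own. Each camera call takes 0.05 s, during which the arm holds its last target.

### The job

The toppings delivery is stacked on two small trays on the popcorn cart's counter. Take the stacks apart and set each oblong tin in the middle of the counter mat of its own lid colour, lying lengthways along the mat, and set the round salt tub in the middle of the round red coaster. Keep everything upright all the time, and let go of it all.

Things in the scene. Friction and masses are not known exactly. Their poses are not given: they have to be found in the camera images.
- tin_green_center (a point): Oblong topping tin with a leaf green lid, 100 x 46 mm and 40 mm high, 0.1 to 0.23 kg, flat on top. The point is its centre, half-way up (20 mm over its underside); x along its 100 mm length, y across its 46 mm width, z up. It lies at the bottom of one of the two stacks, on a 6 mm thick tray.
- tin_gold_center (a point): Oblong topping tin with a golden yellow lid, 100 x 46 mm and 40 mm high, 0.1 to 0.23 kg, flat on top. The point is its centre, half-way up (20 mm over its underside); x along its 100 mm length, y across its 46 mm width, z up. It lies at the bottom of one of the two stacks, on a 6 mm thick tray.
- tin_turquoise_center (a point): Oblong topping tin with a turquoise lid, 100 x 46 mm and 40 mm high, 0.1 to 0.23 kg, flat on top. The point is its centre, half-way up (20 mm over its underside); x along its 100 mm length, y across its 46 mm width, z up. It lies crosswise on the bottom tin of one of the two stacks.
- tin_brown_center (a point): Oblong topping tin with a dark brown lid, 100 x 46 mm and 40 mm high, 0.1 to 0.23 kg, flat on top. The point is its centre, half-way up (20 mm over its underside); x along its 100 mm length, y across its 46 mm width, z up. It lies crosswise on the bottom tin of one of the two stacks.
- salt_tub_center (a point): Round salt tub, white with a red band round the top, 48 mm across and 58 mm high, 0.1 to 0.2 kg. The point is its centre, half-way up (29 mm over its underside); z up. It stands on top of one of the two stacks.
- mat_green: Leaf green counter mat with a thin white line inside its edge, 124 x 66 mm, 4 mm thick, fixed on the counter. Origin at the centre of its underside (its top is 4 mm higher); x along its length, y across, z up.
- mat_gold: Golden yellow counter mat with a thin white line inside its edge, 124 x 66 mm, 4 mm thick, fixed on the counter. Origin at the centre of its underside (its top is 4 mm higher); x along its length, y across, z up.
- mat_turquoise: Turquoise counter mat with a thin white line inside its edge, 124 x 66 mm, 4 mm thick, fixed on the counter. Origin at the centre of its underside (its top is 4 mm higher); x along its length, y across, z up.
- mat_brown: Dark brown counter mat with a thin white line inside its edge, 124 x 66 mm, 4 mm thick, fixed on the counter. Origin at the centre of its underside (its top is 4 mm higher); x along its length, y across, z up.
- coaster: Round red coaster with a thin white ring, 76 mm across, 4 mm thick, fixed on the counter. Origin at the centre of its underside (its top is 4 mm higher); z up.
Things that resemble listed ones, but are neither listed nor needed, are in the scene too. There is more than one size of the part that bears tin_turquoise_center; the job needs the largest.

How it is judged:
At the end, for the whole second after the job is handed in: Each tin rests flat and upright on the mat of its lid colour, its centre within 12 mm of the mat's centre and its length within 0.2 rad of the mat's length (either way round); the salt tub stands upright on the red coaster, within 12 mm of its centre; all are released and at rest (horizontal distance between tin_green_center and mat_green below 0.012 m and z of tin_green_center in the frame of mat_green between 0.019 and 0.028 m and angle between each of tin_green_center, tin_gold_center, tin_turquoise_center, tin_brown_center, salt_tub_center's own z axis and vertical below 0.1 rad and linear speed of each of tin_green, tin_gold, tin_turquoise, tin_brown, salt_tub below 0.02 m/s and angle between the x axis of tin_green_center and the x axis of mat_green, either way round below 0.2 rad and horizontal distance between tin_gold_center and mat_gold below 0.012 m and z of tin_gold_center in the frame of mat_gold between 0.019 and 0.028 m and angle between the x axis of tin_gold_center and the x axis of mat_gold, either way round below 0.2 rad and horizontal distance between tin_turquoise_center and mat_turquoise below 0.012 m and z of tin_turquoise_center in the frame of mat_turquoise between 0.019 and 0.028 m and angle between the x axis of tin_turquoise_center and the x axis of mat_turquoise, either way round below 0.2 rad and horizontal distance between tin_brown_center and mat_brown below 0.012 m and z of tin_brown_center in the frame of mat_brown between 0.019 and 0.028 m and angle between the x axis of tin_brown_center and the x axis of mat_brown, either way round below 0.2 rad and horizontal distance between salt_tub_center and coaster below 0.012 m and z of salt_tub_center in the frame of coaster between 0.028 and 0.037 m); the robot touches nothing.
It fails at once if a tin or the salt tub is tipped by more than 0.6 rad (angle between any of tin_green_center, tin_gold_center, tin_turquoise_center, tin_brown_center, salt_tub_center's own z axis and vertical above 0.6 rad).
It also fails if it takes over 128 s, if anything falls off the work surface, if the arm or the gripper's body presses on something with over 40 N, if the wrist force passes 120 N, or if a joint passes its speed limit or range.

## Working session

There is one attempt and no reset: what is moved stays moved. The work goes in short steps, Python scripts to look and compute and a tool call to move; the robot and the scene stay as the last step left them, time stands still between calls to the robot, and variables do not carry over. Pictures are saved under pics/ and viewed, and the job is handed in when it is done.

Besides the shell and the picture viewer there is one more tool, called after "Call:" as name(argument=value, ...) on one line, values as JSON. move_arm: Moves the arm, as the interface text tells. Its arguments: {"type":"object","properties":{"xyz":{"type":"array"},"angular":{"type":"array"},"fingers":{"type":"number"},"newtons":{"type":"number"}},"required":["xyz","angular"]}

```bash
mkdir -p pics; python3 - <<'E'
from cell import get_state, eyes, arm
import cv2,numpy as np
print(get_state())
for n in ["scene","side","wrist"]:
    i=eyes.camera_info(n); print(n,i)
    p,d=eyes.read_camera(n)
    cv2.imwrite(f"pics/{n}0.png",p[:,:,::-1]); np.savez(f"{n}0.npz",p=p,d=d,**{k:np.array(v) for k,v in i.items()})
E
```

```text
{'time_s': 0.0, 'joint_positions': array([ 1.15490114e+00,  3.59509809e-01,  1.51143996e+00,  2.08133028e-05,
        1.27251928e+00, -1.15106477e-01]), 'qvel': array([-0.00067346,  0.00098561,  0.00149524, -0.0014541 ,  0.00025899,
       -0.00043421]), 'tau': array([ 2.05368568e-03, -5.27617085e+01, -2.78625941e+01, -4.34875687e-05,
        1.32569918e-02, -8.05568629e-05]), 'position': array([0.17748748, 0.57242535, 0.23044788]), 'tcp_rot': array([[-9.55101202e-01,  2.96278739e-01, -7.76276931e-04],
       [ 2.96279663e-01,  9.55099703e-01, -1.70840004e-03],
       [ 2.35259257e-04, -1.86169000e-03, -9.99998239e-01]]), 'contact_force': array([-0.52763603,  0.04103041,  0.88262887]), 'moment': array([-0.00963967,  0.01766011, -0.02263123]), 'gripper_width': 0.08567997565556798}
scene {'mtx': array([[471.54219158,   0.        , 321.34898019],
       [  0.        , 471.54219158, 195.18979345],
       [  0.        ,   0.        ,   1.        ]]), 'D': array([-0.09073533,  0.        ,  0.        ,  0.        ,  0.        ]), 'eye': array([ 0.85446636, -0.39405602,  1.08356191]), 'rotat
[... 369 characters left out ...]
,  0.        ,  0.        ]), 'eye': array([-0.02790683, -0.3932953 ,  0.79783823]), 'rotation': array([[ 0.67749177, -0.52267087,  0.51751335],
       [-0.73550001, -0.48779978,  0.47020326],
       [ 0.00668135, -0.69918992, -0.71490476]])}
wrist {'mtx': array([[300.49345123,   0.        , 316.69991908],
       [  0.        , 300.49345123, 203.90405578],
       [  0.        ,   0.        ,   1.        ]]), 'D': array([-0.01855024,  0.        ,  0.        ,  0.        ,  0.        ]), 'eye': array([0.1032875 , 0.59676927, 0.37279847]), 'rotation': array([[ 0.29588405,  0.90979232,  0.29108515],
       [ 0.95522112, -0.28108051, -0.09244652],
       [-0.00228877,  0.30540413, -0.95222008]])}
```

View pics/scene0.png

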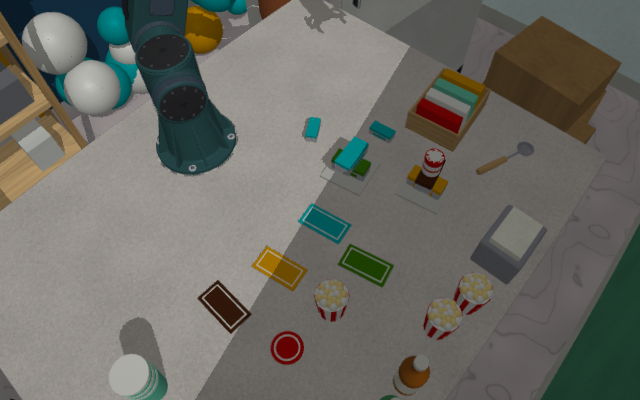

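View pics/side0.png

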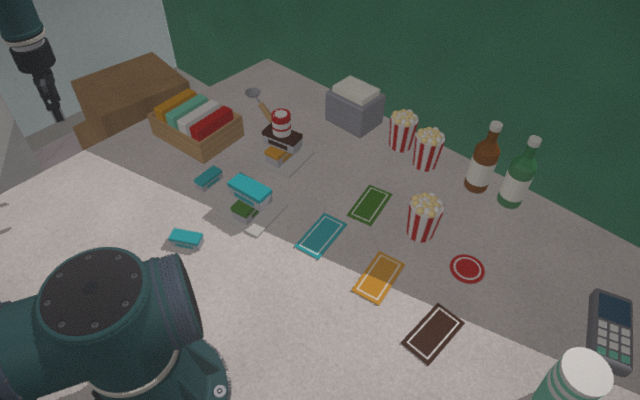

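View pics/wrist0.png

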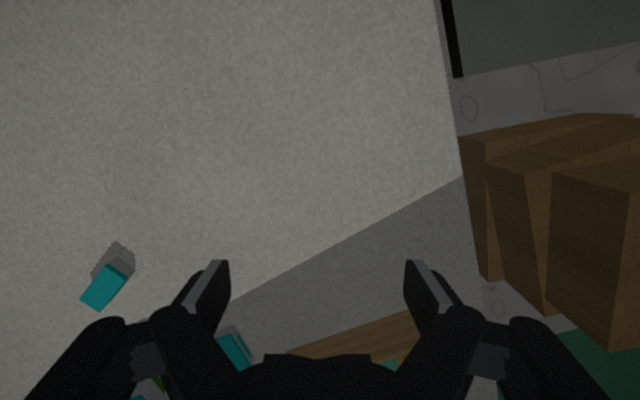

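The scene view shows stack A at about (350,160), turquoise over green. Stack B is at about (430,175), with salt over brown over gold. The mats are turquoise (325,223), green (366,265), gold (279,268) and brown (223,306), and the coaster is at (287,347). The two small turquoise tins at (313,128) and (382,130) are decoys. Next I'll measure positions from the depth images.

```bash
cat > h.py <<'E'
import cv2,numpy as np
def cloud(z):
    p,d=z['p'],z['d']; h,w=d.shape
    u,v=np.meshgrid(np.arange(w),np.arange(h))
    n=cv2.undistortPoints(np.stack([u,v],-1).reshape(-1,1,2).astype(float),z['mtx'],z['D']).reshape(h,w,2)
    c=np.dstack([n*d[...,None],d])
    W=c@z['rotation'].T+z['eye']; W[d==0]=np.nan
    hsv=cv2.cvtColor(p,cv2.COLOR_RGB2HSV)
    return W,hsv
def comps(W,hsv,m,zlo,zhi,minpx=25):
    m=m&(W[...,2]>zlo)&(W[...,2]<zhi)
    n,l,s,_=cv2.connectedComponentsWithStats(m.astype(np.uint8),connectivity=8)
    out=[]
    for i in range(1,n):
        if s[i,4]<minpx: continue
        P=W[l==i]; 
        r=cv2.minAreaRect(P[:,:2].astype(np.float32)*1000)
        (cx,cy),(a,b),t=r
        if a<b: a,b,t=b,a,t+90
        out.append((s[i],np.round([cx,cy,a,b,(t+90)%180-90],1),np.round(np.percentile(P[:,2],[5,50,95])*1000,1)))
    return out
E
cat > m.py <<'E'
from h import *
for n in ["scene","side"]:
    z=np.load(n+"0.npz"); W,hsv=cloud(z)
    H,S,V=[hsv[...,i].astype(int) for i in range(3)]
    cols=dict(turq=(abs(H-93)<9)&(S>120)&(V>60),green=(abs(H-50)<15)&(S>120)&(V>30),gold=(abs(H-20)<6)&(S>140)&(V>80),
      brown=((H<14)|(H>170))&(S>60)&(V<85)&(V>8),red=((H<7)|(H>172))&(S>150)&(V>85))
    print(n)
    for k,m in cols.items():
        for lo,hi in [(-.01,.015),(.015,.2)]:
            for c in comps(W,hsv,m,lo,hi):
                if -0.7<c[1][1]/1000<.75: print(k,c[0].tolist(),c[1].tolist(),c[2].tolist())
E
python3 m.py
```

```text
scene
turq [212, 155, 12, 10, 26] [100.5, -9.2, 31.2, 26.4, 5.6] [9.6, 12.0, 14.2]
turq [298, 204, 53, 40, 315] [463.9, 41.5, 124.7, 67.4, 7.7] [-0.2, 3.0, 7.0]
turq [305, 208, 40, 30, 555] [463.8, 41.3, 101.1, 44.2, 9.2] [0.9, 3.9, 7.6]
turq [305, 117, 16, 21, 231] [239.6, 247.6, 75.5, 33.2, -58.6] [24.0, 27.8, 31.4]
turq [370, 121, 25, 19, 251] [398.6, 371.8, 70.7, 35.8, 6.6] [20.7, 27.9, 31.4]
turq [191, 126, 17, 40, 74] [83.5, -33.3, 42.8, 4.8, -20.9] [23.1, 81.3, 139.9]
turq [335, 137, 33, 34, 620] [401.4, 214.7, 103.6, 63.4, -84.0] [68.9, 85.4, 88.8]
green [338, 244, 55, 43, 322] [617.5, 19.3, 123.2, 66.0, 11.5] [0.3, 4.0, 7.3]
green [344, 249, 43, 31, 630] [617.6, 19.8, 99.8, 44.4, 12.3] [0.9, 4.5, 7.8]
green [332, 149, 10, 13, 43] [363.9, 204.8, 43.8, 10.9, -82.7] [40.8, 45.1, 49.5]
green [353, 159, 18, 17, 171] [444.4, 221.6, 49.2, 32.1, -85.4] [40.2, 45.5, 49.3]
gold [252, 246, 55, 45, 367] [461.6, -126.0, 126.1, 67.2, 9.5] [-0.3, 3.6, 7.4]
gold [258, 252, 43, 33, 654] [462.1, -126.7, 103.0, 43.9, 9.0] [1.0, 4.4, 8.0]
gold [441, 68, 45, 43, 541] [496.8, 611.2, 141.5, 101.6,
[... 3162 characters left out ...]
]
red [456, 259, 23, 18, 294] [611.3, -258.0, 46.9, 46.4, -2.8] [2.6, 5.3, 7.6]
red [190, 106, 43, 36, 718] [507.1, 479.0, 129.6, 36.1, 4.9] [63.3, 88.3, 94.9]
red [272, 110, 18, 14, 105] [594.2, 295.2, 45.9, 35.3, -29.4] [132.0, 140.9, 145.4]
red [393, 125, 4, 22, 46] [827.3, 98.4, 11.7, 7.8, 2.5] [20.8, 55.9, 86.0]
red [401, 128, 7, 21, 54] [835.8, 73.4, 10.2, 7.8, 39.3] [19.6, 53.1, 88.3]
red [418, 144, 6, 23, 55] [806.0, 2.4, 10.2, 7.9, 7.2] [19.5, 56.7, 90.6]
red [427, 147, 8, 22, 55] [816.1, -20.4, 9.0, 7.2, -41.0] [19.5, 57.3, 88.5]
red [412, 215, 7, 23, 69] [593.3, -124.0, 9.4, 8.4, 6.4] [18.7, 55.2, 88.2]
red [422, 219, 11, 21, 65] [604.3, -148.3, 9.4, 9.1, -75.2] [16.8, 58.9, 89.7]
```

```bash
cat > m2.py <<'E'
from h import *
for n in ["scene","side"]:
    z=np.load(n+"0.npz"); W,hsv=cloud(z)
    def reg(x,y,r,lo,hi): return (np.hypot(W[...,0]-x,W[...,1]-y)<r)&(W[...,2]>lo)&(W[...,2]<hi)
    for nm,a in dict(turqtop=(.408,.214,.08,.078,.095),browntop=(.596,.298,.08,.078,.095),saltall=(.596,.298,.06,.1,.16),salttop=(.596,.298,.06,.14,.16),
       greentop=(.408,.214,.09,.041,.051),goldtop=(.596,.298,.09,.041,.051)).items():
        P=W[reg(*a)][:,:2]*1000
        lo,hi=np.percentile(P,1,axis=0),np.percentile(P,99,axis=0)
        (c,s,t)=cv2.minAreaRect(P.astype(np.float32)); e=cv2.minEnclosingCircle(P.astype(np.float32))
        print(n,nm,len(P),np.round(c,1),np.round(s,1),round(t,1),'circ',np.round(e[0],1),round(e[1],1))
    # tall things map
    m=W[...,2]>.1
    k,l,s,_=cv2.connectedComponentsWithStats(m.astype(np.uint8))
    for i in range(1,k):
        if s[i,4]>60:
            P=W[l==i]; print('tall',s[i,:4],np.round(np.nanmin(P,0),2),np.round(np.nanmax(P,0),2))
E
python3 m2.py
```

```text
scene turqtop 566 [408.9 215.7] [ 48.  103.5] 7.2 circ [409.9 215.5] 54.1
scene browntop 266 [599.1 301.6] [ 47.4 102.8] 11.8 circ [606.3 303.1] 53.6
scene saltall 445 [599.4 303.2] [49.7 49.2] 44.1 circ [600.1 302.8] 26.8
scene salttop 258 [599.2 303.6] [50.9 46.9] 86.4 circ [599.9 303.7] 25.9
scene greentop 228 [411.9 203.9] [101.6  79.4] 15.5 circ [408.5 215.4] 55.2
scene goldtop 280 [601.  290.8] [101.2  73.3] 8.4 circ [598.3 302.8] 54.7
tall [122   0  96 143] [-0.24 -0.1   0.1 ] [0.12 0.15 0.4 ]
tall [ 0 11 11 22] [-0.84 -0.16  0.1 ] [-0.8  -0.13  0.18]
tall [422 149  23  26] [0.58 0.28 0.1 ] [0.62 0.33 0.15]
tall [483 207  63  61] [0.81 0.2  0.1 ] [0.91 0.33 0.12]
tall [460 274  33  29] [0.83 0.07 0.1 ] [0.9  0.13 0.11]
tall [315 280  33  31] [ 0.59 -0.15  0.1 ] [ 0.66 -0.09  0.11]
tall [428 299  34  31] [ 0.81 -0.03  0.1 ] [0.88 0.04 0.11]
tall [108 354  49  46] [ 0.41 -0.56  0.1 ] [ 0.49 -0.48  0.15]
tall [399 355  31  33] [ 0.83 -0.17  0.1 ] [ 0.89 -0.12  0.2 ]
tall [381 395  21   5] [ 0.84 -0.23  0.12] [ 0.87 -0.2   0.2 ]
side turqtop 704 [408.4 214.5] [ 48.3 102.6] 7.4 cir
[... 348 characters left out ...]
56.2 104. ] 34.4 circ [596.  300.2] 52.0
tall [  0   0  66 124] [0.14 0.5  0.24] [0.22 0.62 0.51]
tall [314   0 326 130] [ 1.27 -0.41  0.1 ] [1.29 0.81 0.42]
tall [327  76  59  34] [0.81 0.2  0.1 ] [0.91 0.34 0.12]
tall [271 108  20  26] [0.57 0.28 0.1 ] [0.62 0.33 0.15]
tall [393 109  25  17] [0.82 0.07 0.1 ] [0.89 0.13 0.11]
tall [473 120  30  46] [ 0.83 -0.17  0.1 ] [ 0.88 -0.11  0.2 ]
tall [417 126  28  18] [ 0.8  -0.03  0.1 ] [0.88 0.04 0.11]
tall [508 135  34  46] [ 0.84 -0.26  0.1 ] [ 0.88 -0.2   0.2 ]
tall [413 192  30  25] [ 0.59 -0.16  0.1 ] [ 0.66 -0.09  0.11]
tall [  0 247 203 153] [-0.15 -0.1   0.1 ] [0.12 0.12 0.35]
tall [548 347  66  53] [ 0.41 -0.56  0.1 ] [ 0.49 -0.48  0.15]
```

Call:
move_arm(xyz=[[42, -27, 0], [42, -27, 0], [42, -27, 0], [42, -27, 0], [42, -27, 0], [42, -27, 0], [42, -27, 0], [42, -27, 0], [42, -27, 0], [42, -27, 0]], angular=[[0, 0, -0.1], [0, 0, -0.1], [0, 0, -0.1], [0, 0, -0.1], [0, 0, -0.1], [0, 0, -0.1], [0, 0, -0.1], [0, 0, -0.1], [0, 0, -0.1], [0, 0, -0.1]], fingers=85, newtons=40)

```text
time_s: 1.15
position: [0.5942, 0.3002, 0.2281]
tcp_rot: [[-0.24, 0.971, -0.005], [0.971, 0.24, 0.002], [0.004, -0.004, -1.0]]
contact_force: [0.2, 0.3, 0.1]
gripper_width: 0.0848
```

```bash
cat > go.py <<'E'
import sys,numpy as np
from cell import get_state
s=get_state(); R=s['tcp_rot']; p=s['position']*1000
yaw=np.degrees(np.arctan2(R[1,1],R[0,1]))
print('t',round(s['time_s'],2),'p',p.round(1),'yaw',yaw.round(2),'w',round(s['gripper_width']*1000,1),'F',s['contact_force'].round(1),'zax',R[:,2].round(4),'q',s['joint_positions'].round(2))
if len(sys.argv)>1:
    x,y,z,w=map(float,sys.argv[1:5]); d=(w-yaw+90)%180-90
    zx=R[:,2]; 
    tilt=np.cross(zx,[0,0,-1])
    print('delta',(np.array([x,y,z])-p).round(1),'dyaw rad',np.radians(d).round(3),'(full',round(np.radians((w-yaw+180)%360-180),3),') tilt fix',tilt.round(4))
E
python3 go.py 599.3 303.2 96 16
```

```text
t 1.15 p [594.2 300.2 228.1] yaw 13.87 w 84.8 F [0.2 0.3 0.1] zax [-0.0048  0.0025 -1.    ] q [0.36 0.46 1.36 0.   1.33 0.12]
delta [   5.1    3.  -132.1] dyaw rad 0.037 (full 0.037 ) tilt fix [-0.0025 -0.0048 -0.    ]
```

Call:
move_arm(xyz=[[5, 3, -20], [0, 0, -30], [0, 0, -30], [0, 0, -25], [0, 0, -15], [0, 0, -8], [0, 0, 0]], angular=[[0, 0, 0], [0, 0, 0], [0, 0, 0], [0, 0, 0], [0, 0, 0], [0, 0, 0], [0, 0, 0]])

```text
time_s: 1.85
position: [0.6072, 0.2957, 0.0939]
tcp_rot: [[-0.226, 0.974, -0.002], [0.974, 0.226, 0.001], [0.001, -0.001, -1.0]]
contact_force: [-0.7, -0.1, -0.0]
gripper_width: 0.085
```

```bash
python3 go.py 599.3 303.2 98 14;python3 - <<'E'
from cell import eyes
import cv2
for n in ("side","wrist"):
    p,d=eyes.read_camera(n); cv2.imwrite(f"pics/{n}1.png",p[:,:,::-1])
E
```

```text
t 1.85 p [607.2 295.7  93.9] yaw 13.07 w 85.0 F [-0.7 -0.1 -0. ] zax [-0.0016  0.0011 -1.    ] q [0.35 0.6  1.47 0.   1.08 0.12]
delta [-7.9  7.5  4.1] dyaw rad 0.016 (full 0.016 ) tilt fix [-0.0011 -0.0016 -0.    ]
```

View pics/wrist1.png

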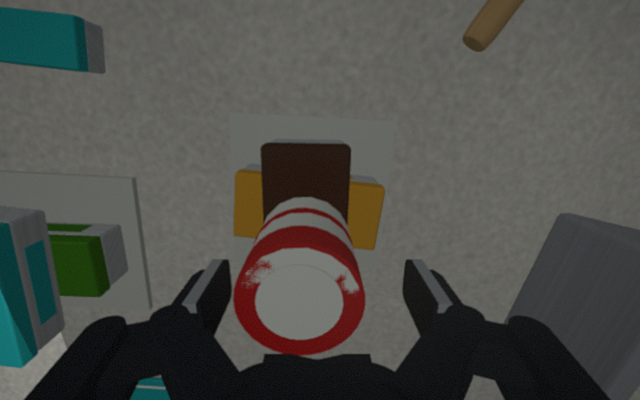

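View pics/side1.png

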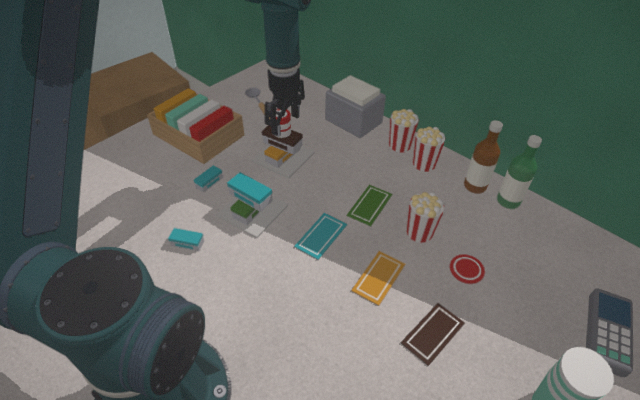

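The wrist view shows the salt tub at (300,300) between the jaws, slightly left of the jaw centre at about 317. That agrees with the measured 8 mm drift, so I'll correct and close.

Call:
move_arm(xyz=[[-8, 7.5, 4], [0, 0, 0], [0, 0, 0]], angular=[[0, 0, 0.016], [0, 0, 0], [0, 0, 0]])

```text
time_s: 2.25
position: [0.6014, 0.3056, 0.1033]
tcp_rot: [[-0.244, 0.97, 0.006], [0.97, 0.244, 0.004], [0.003, 0.007, -1.0]]
contact_force: [0.8, 0.8, 0.1]
gripper_width: 0.085
```

```bash
python3 go.py 599.3 303.2 98 14
```

```text
t 2.25 p [601.4 305.6 103.3] yaw 14.1 w 85.0 F [0.8 0.8 0.1] zax [ 0.006   0.0043 -1.    ] q [0.37 0.58 1.47 0.   1.08 0.12]
delta [-2.1 -2.4 -5.3] dyaw rad -0.002 (full -0.002 ) tilt fix [-0.0043  0.006   0.    ]
```

Call:
move_arm(xyz=[[-1.5, -2, -4], [-0.5, 0, 0], [0, 0, 0], [0, 0, 0]], angular=[[-0.004, 0.006, 0], [0, 0, 0], [0, 0, 0], [0, 0, 0]])

```text
time_s: 2.65
position: [0.5999, 0.3038, 0.1005]
tcp_rot: [[-0.244, 0.97, 0.002], [0.97, 0.244, 0.001], [0.0, 0.002, -1.0]]
contact_force: [0.0, -0.1, -0.2]
gripper_width: 0.0849
```

```bash
python3 go.py 599.3 303.2 98 14
```

```text
t 2.65 p [599.9 303.8 100.5] yaw 14.13 w 84.9 F [ 0.  -0.1 -0.2] zax [ 1.9e-03  7.0e-04 -1.0e+00] q [ 0.37  0.59  1.47 -0.    1.08  0.12]
delta [-0.6 -0.6 -2.5] dyaw rad -0.002 (full -0.002 ) tilt fix [-0.0007  0.0019  0.    ]
```

Call:
move_arm(xyz=[[0, 0, -1], [0, 0, 0], [0, 0, 0], [0, 0, 0], [0, 0, 0], [0, 0, 0], [0, 0, 0], [0, 0, 0]], angular=[[0, 0, 0], [0, 0, 0], [0, 0, 0], [0, 0, 0], [0, 0, 0], [0, 0, 0], [0, 0, 0], [0, 0, 0]], fingers=30, newtons=40)

```text
time_s: 3.45
position: [0.5999, 0.3036, 0.0994]
tcp_rot: [[-0.244, 0.97, 0.002], [0.97, 0.244, 0.001], [0.0, 0.002, -1.0]]
contact_force: [0.0, -0.2, 0.8]
gripper_width: 0.0475
```

```bash
python3 go.py 611 -257.2 200 14
```

```text
t 3.45 p [599.9 303.6  99.4] yaw 14.11 w 47.5 F [ 0.  -0.2  0.8] zax [ 1.6e-03  6.0e-04 -1.0e+00] q [0.37 0.59 1.47 0.   1.08 0.12]
delta [  11.1 -560.8  100.6] dyaw rad -0.002 (full -0.002 ) tilt fix [-0.0006  0.0016  0.    ]
```

Call:
move_arm(xyz=[[0, 0, 4], [0, 0, 10], [0, 0, 20], [0, 0, 25], [0, 0, 25], [0, -5, 15], [0, -15, 5], [0, -25, 0], [0, -35, 0], [0, -40, 0]], angular=[[0, 0, 0], [0, 0, 0], [0, 0, 0], [0, 0, 0], [0, 0, 0], [0, 0, 0], [0, 0, 0], [0, 0, 0], [0, 0, 0], [0, 0, 0]])

```text
time_s: 4.45
position: [0.5974, 0.1822, 0.2094]
tcp_rot: [[-0.25, 0.968, 0.001], [0.968, 0.25, 0.001], [0.0, 0.001, -1.0]]
contact_force: [0.9, -0.0, -2.5]
gripper_width: 0.0476
```

```bash
python3 go.py 611 -257.2 200 14;python3 - <<'E'
from cell import eyes
import cv2
for n in ("side","wrist"):
    p,d=eyes.read_camera(n); cv2.imwrite(f"pics/{n}2.png",p[:,:,::-1])
E
```

```text
t 4.45 p [597.4 182.2 209.4] yaw 14.5 w 47.6 F [ 0.9 -0.  -2.5] zax [ 6.e-04  7.e-04 -1.e+00] q [ 0.19  0.41  1.48  0.    1.25 -0.07]
delta [  13.6 -439.4   -9.4] dyaw rad -0.009 (full -0.009 ) tilt fix [-0.0007  0.0006  0.    ]
```

View pics/side2.png

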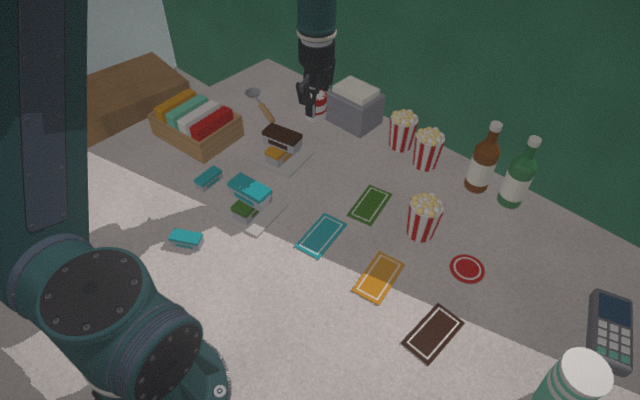

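The salt tub is held at (320,103), and the brown-over-gold stack at (283,140) is undisturbed. I'll carry the tub to the coaster.

Call:
move_arm(xyz=[[1, -40, 0], [1, -45, 0], [1, -45, 0], [1, -45, 0], [1, -45, 0], [2, -45, 0], [2, -45, 0], [2, -40, 0], [1, -30, 0], [1, -20, 0]], angular=[[0, 0, 0], [0, 0, 0], [0, 0, 0], [0, 0, 0], [0, 0, 0], [0, 0, 0], [0, 0, 0], [0, 0, 0], [0, 0, 0], [0, 0, 0]])

```text
time_s: 5.55
position: [0.6039, -0.237, 0.2068]
tcp_rot: [[-0.246, 0.969, -0.005], [0.969, 0.246, 0.001], [0.002, -0.005, -1.0]]
contact_force: [-0.4, 0.2, -1.4]
gripper_width: 0.047
```

```bash
python3 go.py 611 -257.2 17.4 14
```

```text
t 5.55 p [ 603.9 -237.   206.8] yaw 14.25 w 47.0 F [-0.4  0.2 -1.4] zax [-0.005   0.0011 -1.    ] q [-0.48  0.45  1.42 -0.    1.27 -0.73]
delta [   7.1  -20.2 -189.4] dyaw rad -0.004 (full -0.004 ) tilt fix [-0.0011 -0.005  -0.    ]
```

Call:
move_arm(xyz=[[3, -8, -10], [3, -6, -25], [1, -2, -30], [0, 0, -30], [0, 0, -30], [0, 0, -15], [0, 0, -5], [0, 0, 0]], angular=[[0, -0.005, 0], [0, 0, 0], [0, 0, 0], [0, 0, 0], [0, 0, 0], [0, 0, 0], [0, 0, 0], [0, 0, 0]])

```text
time_s: 6.35
position: [0.6082, -0.2514, 0.0515]
tcp_rot: [[-0.243, 0.97, -0.002], [0.97, 0.243, 0.005], [0.005, -0.0, -1.0]]
contact_force: [0.4, -0.1, -2.1]
gripper_width: 0.0472
```

```bash
python3 go.py 611 -257.2 18 14
```

```text
t 6.35 p [ 608.2 -251.4   51.5] yaw 14.04 w 47.2 F [ 0.4 -0.1 -2.1] zax [-0.0017  0.0051 -1.    ] q [-0.5   0.63  1.54  0.    0.98 -0.75]
delta [  2.8  -5.8 -33.5] dyaw rad -0.001 (full -0.001 ) tilt fix [-0.0051 -0.0017 -0.    ]
```

Call:
move_arm(xyz=[[2, -5, -8], [1, -1, -8], [0, 0, -8], [0, 0, -5], [0, 0, 0], [0, 0, 0]], angular=[[-0.005, -0.002, 0], [0, 0, 0], [0, 0, 0], [0, 0, 0], [0, 0, 0], [0, 0, 0]])

```text
time_s: 6.95
position: [0.6139, -0.2584, 0.023]
tcp_rot: [[-0.243, 0.97, 0.006], [0.97, 0.243, -0.003], [-0.004, 0.005, -1.0]]
contact_force: [1.0, -0.9, -1.3]
gripper_width: 0.0469
```

```bash
python3 go.py 611 -257.2 18 14
```

```text
t 6.95 p [ 613.9 -258.4   23. ] yaw 14.07 w 46.9 F [ 1.  -0.9 -1.3] zax [ 0.0056 -0.0027 -1.    ] q [-0.5   0.67  1.54  0.    0.92 -0.75]
delta [-2.9  1.2 -5. ] dyaw rad -0.001 (full -0.001 ) tilt fix [0.0027 0.0056 0.    ]
```

Call:
move_arm(xyz=[[-2, 1, -2], [0, 0, -1.5], [0, 0, -1], [0, 0, -0.5]], angular=[[0.002, 0.005, 0], [0, 0, 0], [0, 0, 0], [0, 0, 0]])

```text
time_s: 7.35
position: [0.6122, -0.2576, 0.0187]
tcp_rot: [[-0.243, 0.97, 0.002], [0.97, 0.243, -0.001], [-0.002, 0.001, -1.0]]
contact_force: [-0.5, -0.2, -1.7]
gripper_width: 0.0471
```

```bash
python3 go.py 611 -257.2 18 14
```

```text
t 7.35 p [ 612.2 -257.6   18.7] yaw 14.07 w 47.1 F [-0.5 -0.2 -1.7] zax [ 0.0015 -0.0013 -1.    ] q [-0.5   0.68  1.54 -0.    0.92 -0.75]
delta [-1.2  0.4 -0.7] dyaw rad -0.001 (full -0.001 ) tilt fix [0.0013 0.0015 0.    ]
```

Call:
move_arm(xyz=[[-1, 0, -1], [0, 0, -0.5], [0, 0, -0.5]], angular=[[0.001, 0.001, 0], [0, 0, 0], [0, 0, 0]])

```text
time_s: 7.65
position: [0.6112, -0.2577, 0.0174]
tcp_rot: [[-0.243, 0.97, 0.001], [0.97, 0.243, -0.0], [-0.0, 0.001, -1.0]]
contact_force: [-3.1, 1.2, 6.0]
gripper_width: 0.0471
```

```bash
python3 go.py 611 -257.2 18 14
```

```text
t 7.65 p [ 611.2 -257.7   17.4] yaw 14.07 w 47.1 F [-3.1  1.2  6. ] zax [ 6.e-04 -3.e-04 -1.e+00] q [-0.5   0.68  1.55  0.    0.92 -0.75]
delta [-0.2  0.5  0.6] dyaw rad -0.001 (full -0.001 ) tilt fix [0.0003 0.0006 0.    ]
```

Contact came at 17.4 mm, as predicted. I'll release, rise and return to brown, which needs yaw of about 13.

Call:
move_arm(xyz=[[0, 0, 0], [0, 0, 0], [0, 0, 0], [0, 0, 0], [0, 0, 5], [0, 0, 10], [0, 0, 30], [0, 0, 40], [0, 0, 40], [0, 0, 40]], angular=[[0, 0, 0], [0, 0, 0], [0, 0, 0], [0, 0, 0], [0, 0, 0], [0, 0, 0], [0, 0, 0], [0, 0, 0], [0, 0, 0], [0, 0, 0]], fingers=85)

```text
time_s: 8.65
position: [0.6069, -0.2554, 0.1841]
tcp_rot: [[-0.243, 0.97, -0.009], [0.97, 0.243, 0.005], [0.007, -0.007, -1.0]]
contact_force: [0.6, -1.1, -0.7]
gripper_width: 0.0853
```

Call:
move_arm(xyz=[[0, 30, 10], [0, 45, 0], [-2, 48, 0], [-2, 48, 0], [-2, 48, 0], [-2, 48, 0], [-2, 48, 0], [-2, 48, 0], [-2, 48, 0], [0, 45, 0]], angular=[[0, 0, 0], [0, 0, 0], [0, 0, 0], [0, 0, 0], [0, 0, 0], [0, 0, 0], [0, 0, 0], [0, 0, 0], [0, 0, 0], [0, 0, 0]])

```text
time_s: 9.65
position: [0.5974, 0.2069, 0.2161]
tcp_rot: [[-0.232, 0.972, 0.022], [0.973, 0.232, -0.006], [-0.011, 0.02, -1.0]]
contact_force: [0.6, 0.4, -0.7]
gripper_width: 0.0852
```

```bash
python3 go.py 598.2 302 54 13;cat > snap.py <<'E'
import sys,cv2,numpy as np
from cell import eyes
i=sys.argv[1]
for n in sys.argv[2:]:
    inf=eyes.camera_info(n);p,d=eyes.read_camera(n); cv2.imwrite(f"pics/{n}{i}.png",p[:,:,::-1]); np.savez(f"{n}{i}.npz",p=p,d=d,**{k:np.array(v) for k,v in inf.items()})
E
python3 snap.py 3 scene side wrist
```

```text
t 9.65 p [597.4 206.9 216.1] yaw 13.44 w 85.2 F [ 0.6  0.4 -0.7] zax [ 0.0216 -0.0063 -0.9997] q [ 0.23  0.41  1.47 -0.01  1.24 -0.  ]
delta [   0.8   95.1 -162.1] dyaw rad -0.008 (full -0.008 ) tilt fix [0.0063 0.0216 0.    ]
```

View pics/scene3.png

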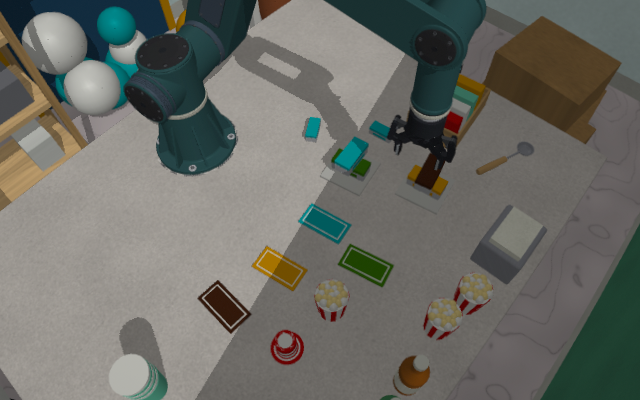

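View pics/wrist3.png

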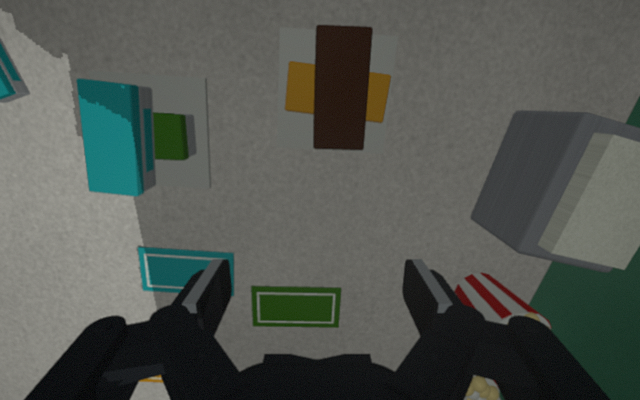

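The salt tub stands on the coaster at (287,345). The wrist view shows the brown tin at (343,88) across the gold one. I'll measure the stacks and the tub again.

```bash
cat > m3.py <<'E'
from h import *
import sys
i=sys.argv[1]; L=[]
for n in sys.argv[2].split(','):
    z=np.load(f"{n}{i}.npz"); W,hsv=cloud(z)
    for a in sys.argv[3:]:
        nm,x,y,r,lo,hi=a.split(',');x,y,r,lo,hi=[float(v)/1000 for v in (x,y,r,lo,hi)]
        m=(np.hypot(W[...,0]-x,W[...,1]-y)<r)&(W[...,2]>lo)&(W[...,2]<hi)
        k,l,s,_=cv2.connectedComponentsWithStats(m.astype(np.uint8))
        if k<2: continue
        m=l==1+np.argmax(s[1:,4])
        P=W[m][:,:2]*1000
        # drop outliers
        (c,s,t)=cv2.minAreaRect(P.astype(np.float32))
        if s[0]<s[1]: s=s[::-1]; t+=90
        print(n,nm,len(P),np.round(c,1),np.round(s,1),'len ang',round((t+90)%180-90,1),'z',np.round(np.nanmedian(W[m][:,2])*1000,1))
E
python3 m3.py 3 scene,side,wrist turq,408,215,80,78,95 brown,598,302,80,78,95 gold,598,302,90,41,51 green,408,215,90,41,51 salt,611,-257,60,56,75
```

```text
scene turq 567 [409.1 216.3] [104.5  47.4] len ang -82.9 z 85.2
scene brown 504 [598.5 302.5] [102.3  47. ] len ang -77.9 z 85.3
scene gold 164 [634.1 307.4] [48.8 29.9] len ang -82.9 z 45.5
scene green 170 [443.3 218.2] [54.  31.8] len ang -79.3 z 46.1
scene salt 404 [ 610.7 -256.7] [47.4 45.6] len ang -46.1 z 62.2
side turq 700 [408.3 213.7] [102.7  48.9] len ang -82.3 z 85.7
side brown 498 [599.7 302.8] [103.   50.6] len ang -77.6 z 85.8
side gold 178 [566.  287.5] [69.3 33.7] len ang -77.4 z 46.0
side green 224 [374.2 207.6] [48.5 31.4] len ang -79.3 z 45.6
side salt 377 [ 610.6 -258.5] [49.6 47.5] len ang 27.7 z 63.0
wrist turq 6259 [408.9 216.1] [100.8  47.8] len ang -83.9 z 85.8
wrist brown 6616 [599.1 305.6] [99.5 46.4] len ang -78.1 z 85.6
wrist gold 1404 [562.3 300.6] [48.2 28. ] len ang -77.9 z 45.7
wrist green 1490 [443.3 221.7] [57.4 31.5] len ang -80.0 z 45.8
```

Call:
move_arm(xyz=[[0, 30, 0], [0, 35, -5], [1, 20, -20], [0, 8, -30], [0, 1, -25], [0, 0, -15], [0, 0, -8], [0, 0, -4], [0, 0, 0]], angular=[[0.005, 0.018, -0.01], [0, 0, -0.015], [0, 0, 0], [0, 0, 0], [0, 0, 0], [0, 0, 0], [0, 0, 0], [0, 0, 0], [0, 0, 0]])

```text
time_s: 10.7
position: [0.5992, 0.2956, 0.1035]
tcp_rot: [[-0.209, 0.978, 0.004], [0.978, 0.209, -0.007], [-0.007, 0.003, -1.0]]
contact_force: [-1.0, 0.2, -0.3]
gripper_width: 0.0849
```

```bash
python3 go.py 599 303 54 12
```

```text
t 10.7 p [599.2 295.6 103.5] yaw 12.07 w 84.9 F [-1.   0.2 -0.3] zax [ 0.0043 -0.0066 -1.    ] q [ 0.36  0.58  1.48 -0.01  1.08  0.15]
delta [ -0.2   7.4 -49.5] dyaw rad -0.001 (full -0.001 ) tilt fix [0.0066 0.0043 0.    ]
```

Call:
move_arm(xyz=[[0, 4, -8], [0, 3, -15], [0, 0, -13], [0, 0, -7], [0, 0, -2], [0, 0, 0], [0, 0, 0]], angular=[[0.006, 0.004, 0], [0, 0, 0], [0, 0, 0], [0, 0, 0], [0, 0, 0], [0, 0, 0], [0, 0, 0]])

```text
time_s: 11.4
position: [0.6007, 0.303, 0.0563]
tcp_rot: [[-0.209, 0.978, 0.003], [0.978, 0.209, 0.001], [0.0, 0.003, -1.0]]
contact_force: [0.2, -0.6, -0.0]
gripper_width: 0.0852
```

```bash
python3 go.py 599 303 54 12
```

```text
t 11.4 p [600.7 303.   56.3] yaw 12.04 w 85.2 F [ 0.2 -0.6 -0. ] zax [ 3.2e-03  9.0e-04 -1.0e+00] q [ 0.36  0.64  1.5  -0.    1.    0.15]
delta [-1.7  0.  -2.3] dyaw rad -0.001 (full -0.001 ) tilt fix [-0.0009  0.0032  0.    ]
```

Call:
move_arm(xyz=[[-1.5, 0, -1.5], [0, 0, 0], [0, 0, 0], [0, 0, 0], [0, 0, 0], [0, 0, 0], [0, 0, 0], [0, 0, 0]], angular=[[0, 0.003, 0], [0, 0, 0], [0, 0, 0], [0, 0, 0], [0, 0, 0], [0, 0, 0], [0, 0, 0], [0, 0, 0]], fingers=30)

```text
time_s: 12.2
position: [0.5996, 0.3032, 0.056]
tcp_rot: [[-0.209, 0.978, 0.002], [0.978, 0.209, 0.002], [0.001, 0.002, -1.0]]
contact_force: [-0.6, -0.4, -0.7]
gripper_width: 0.0456
```

```bash
python3 go.py 430.7 -285.2 13 87.5
```

```text
t 12.2 p [599.6 303.2  56. ] yaw 12.04 w 45.6 F [-0.6 -0.4 -0.7] zax [ 0.0016  0.0016 -1.    ] q [0.36 0.64 1.51 0.   1.   0.15]
delta [-168.9 -588.4  -43. ] dyaw rad 1.317 (full 1.317 ) tilt fix [-0.0016  0.0016  0.    ]
```

Call:
move_arm(xyz=[[0, 0, 4], [0, 0, 10], [0, 0, 20], [0, 0, 25], [0, 0, 20], [0, -5, 5], [-4, -15, 0], [-8, -25, 0], [-10, -35, 0], [-13, -40, 0]], angular=[[0, 0, 0], [0, 0, 0], [0, 0, 0], [0, 0, 0], [0, 0, 0], [0, 0, 0.03], [0, 0, 0.06], [0, 0, 0.09], [0, 0, 0.1], [0, 0, 0.1]])

```text
time_s: 13.2
position: [0.5664, 0.1854, 0.1504]
tcp_rot: [[-0.572, 0.82, 0.009], [0.82, 0.572, 0.007], [0.0, 0.011, -1.0]]
contact_force: [1.4, -0.7, -2.3]
gripper_width: 0.0451
```

```bash
python3 go.py 430.7 -285.2 13 87.5;python3 snap.py 4 side
```

```text
t 13.2 p [566.4 185.4 150.4] yaw 34.91 w 45.1 F [ 1.4 -0.7 -2.3] zax [ 0.009   0.0067 -0.9999] q [ 0.2   0.43  1.62  0.01  1.08 -0.41]
delta [-135.7 -470.6 -137.4] dyaw rad 0.918 (full 0.918 ) tilt fix [-0.0067  0.009   0.    ]
```

View pics/side4.png

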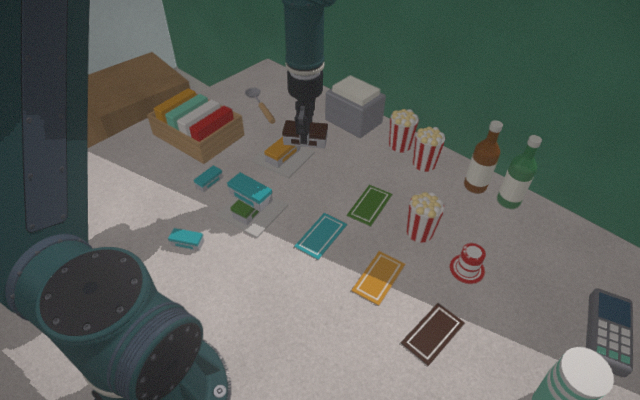

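Brown is held level at (305,132), and gold is left on its tray at (283,150). On to the brown mat.

Call:
move_arm(xyz=[[-13, -40, 0], [-13, -45, 0], [-13, -45, 0], [-13, -45, 0], [-13, -45, 0], [-13, -45, 0], [-13, -45, 0], [-13, -45, 0], [-12, -40, 0], [-8, -30, 0]], angular=[[0, 0, 0.1], [0, 0, 0.1], [0, 0, 0.1], [0, 0, 0.1], [0, 0, 0.1], [0, 0, 0.1], [0, 0, 0.1], [0, 0, 0.09], [0, 0, 0.07], [0, 0, 0.04]])

```text
time_s: 14.25
position: [0.4367, -0.2598, 0.16]
tcp_rot: [[-1.0, 0.021, 0.014], [0.021, 1.0, 0.007], [-0.014, 0.007, -1.0]]
contact_force: [0.0, 0.7, -1.5]
gripper_width: 0.0453
```

```bash
python3 go.py 430.7 -285.2 14 87.5
```

```text
t 14.25 p [ 436.7 -259.8  160. ] yaw 88.83 w 45.3 F [ 0.   0.7 -1.5] zax [ 0.0142  0.0068 -0.9999] q [-0.68  0.31  1.8   0.02  1.03 -2.24]
delta [  -6.   -25.4 -146. ] dyaw rad -0.023 (full -0.023 ) tilt fix [-0.0068  0.0142  0.    ]
```

Call:
move_arm(xyz=[[-1, -8, -10], [-1, -6, -20], [0, -2, -25], [0, 0, -25], [0, 0, -20], [0, 0, -10], [0, 0, -5], [0, 0, 0]], angular=[[-0.006, 0.012, -0.02], [0, 0, 0], [0, 0, 0], [0, 0, 0], [0, 0, 0], [0, 0, 0], [0, 0, 0], [0, 0, 0]])

```text
time_s: 15.05
position: [0.4377, -0.281, 0.0455]
tcp_rot: [[-0.998, 0.056, 0.009], [0.056, 0.998, -0.007], [-0.009, -0.006, -1.0]]
contact_force: [0.4, 0.6, -1.5]
gripper_width: 0.0454
```

```bash
python3 go.py 430.7 -285.2 14 87.5
```

```text
t 15.05 p [ 437.7 -281.    45.5] yaw 86.8 w 45.4 F [ 0.4  0.6 -1.5] zax [ 0.0086 -0.0066 -0.9999] q [-0.7   0.49  1.87  0.    0.77 -2.22]
delta [ -7.   -4.2 -31.5] dyaw rad 0.012 (full 0.012 ) tilt fix [0.0066 0.0086 0.    ]
```

Call:
move_arm(xyz=[[-5, -3, -6], [-1, -1, -8], [0, 0, -7], [0, 0, -3], [0, 0, 0], [0, 0, 0]], angular=[[0.006, 0.008, 0.01], [0, 0, 0], [0, 0, 0], [0, 0, 0], [0, 0, 0], [0, 0, 0]])

```text
time_s: 15.65
position: [0.433, -0.2866, 0.0219]
tcp_rot: [[-0.999, 0.045, 0.003], [0.045, 0.999, -0.003], [-0.004, -0.003, -1.0]]
contact_force: [0.1, -0.8, -1.0]
gripper_width: 0.0454
```

```bash
python3 go.py 430.7 -285.2 14 87.5
```

```text
t 15.65 p [ 433.  -286.6   21.9] yaw 87.4 w 45.4 F [ 0.1 -0.8 -1. ] zax [ 0.0035 -0.0032 -1.    ] q [-0.72  0.53  1.89 -0.    0.72 -2.24]
delta [-2.3  1.4 -7.9] dyaw rad 0.002 (full 0.002 ) tilt fix [0.0032 0.0035 0.    ]
```

Call:
move_arm(xyz=[[-2, 1, -2], [0, 0, -2], [0, 0, -2], [0, 0, -1], [0, 0, -1], [0, 0, -0.5]], angular=[[0.003, 0.003, 0], [0, 0, 0], [0, 0, 0], [0, 0, 0], [0, 0, 0], [0, 0, 0]])

```text
time_s: 16.25
position: [0.4313, -0.2859, 0.0139]
tcp_rot: [[-0.999, 0.045, 0.001], [0.045, 0.999, -0.001], [-0.001, -0.001, -1.0]]
contact_force: [-2.4, 1.6, 12.8]
gripper_width: 0.0458
```

```bash
python3 go.py 430.7 -285.2 14 87.5
```

```text
t 16.25 p [ 431.3 -285.9   13.9] yaw 87.4 w 45.8 F [-2.4  1.6 12.8] zax [ 1.2e-03 -8.0e-04 -1.0e+00] q [-0.72  0.54  1.89  0.    0.7  -2.24]
delta [-0.6  0.7  0.1] dyaw rad 0.002 (full 0.002 ) tilt fix [0.0008 0.0012 0.    ]
```

Call:
move_arm(xyz=[[0, 0, 0], [0, 0, 0], [0, 0, 0], [0, 0, 0], [0, 0, 5], [0, 0, 15], [0, 0, 30], [0, 0, 40], [0, 0, 40], [5, 20, 20]], angular=[[0, 0, 0], [0, 0, 0], [0, 0, 0], [0, 0, 0], [0, 0, 0], [0, 0, 0], [0, 0, 0], [0, 0, 0], [0, 0, 0], [0, 0, 0]], fingers=85)

```text
time_s: 17.25
position: [0.4343, -0.2655, 0.1677]
tcp_rot: [[-0.999, 0.047, -0.003], [0.047, 0.999, 0.002], [0.003, 0.002, -1.0]]
contact_force: [0.9, 0.6, 0.8]
gripper_width: 0.0855
```

Call:
move_arm(xyz=[[10, 40, 0], [13, 47, 0], [13, 47, 0], [13, 47, 0], [13, 47, 0], [13, 47, 0], [13, 47, 0], [13, 47, 0], [10, 40, 0], [5, 20, 0]], angular=[[0, 0, 0.02], [0, 0, 0.03], [0, 0, 0.03], [0, 0, 0.03], [0, 0, 0.03], [0, 0, 0.03], [0, 0, 0.03], [0, 0, 0], [0, 0, 0], [0, 0, 0]])

```text
time_s: 18.25
position: [0.5553, 0.1746, 0.178]
tcp_rot: [[-0.988, -0.155, 0.015], [-0.155, 0.988, -0.004], [-0.014, -0.006, -1.0]]
contact_force: [-0.1, -0.2, -0.5]
gripper_width: 0.085
```

```bash
python3 go.py 599 303 14 100; python3 snap.py 5 scene side wrist; python3 m3.py 5 scene,side,wrist turq,408,215,80,78,95 gold,598,302,70,39,52 brownp,431,-285,75,38,55 green,408,215,90,41,51
```

```text
t 18.25 p [555.3 174.6 178. ] yaw 98.9 w 85.0 F [-0.1 -0.2 -0.5] zax [ 0.0152 -0.0038 -0.9999] q [ 0.19  0.38  1.62 -0.01  1.12 -1.53]
delta [  43.7  128.4 -164. ] dyaw rad 0.019 (full 0.019 ) tilt fix [0.0038 0.0152 0.    ]
scene turq 570 [409.4 215.1] [103.3  47.1] len ang -83.5 z 85.2
scene gold 574 [599.2 302.6] [100.   50.6] len ang 8.2 z 45.4
scene brownp 847 [ 430.9 -285.5] [101.8  47. ] len ang -2.0 z 43.5
scene green 161 [443.5 222.5] [47.8 30.4] len ang -79.8 z 45.5
side turq 697 [408.6 214. ] [102.   47.9] len ang -83.7 z 85.6
side gold 470 [600.1 302.7] [103.1  50.7] len ang 6.2 z 45.9
side brownp 1191 [ 429.8 -286.8] [101.1  46.6] len ang -2.9 z 44.5
side green 221 [374.8 207.2] [47.9 33.8] len ang -81.5 z 45.7
wrist turq 7453 [415.9 217.3] [100.3  33.2] len ang -82.1 z 85.6
wrist gold 3158 [593.9 304.9] [90.9 47.1] len ang 6.6 z 45.3
wrist green 2001 [443.1 223.3] [46.8 30.2] len ang -80.4 z 45.6
```

View pics/scene5.png

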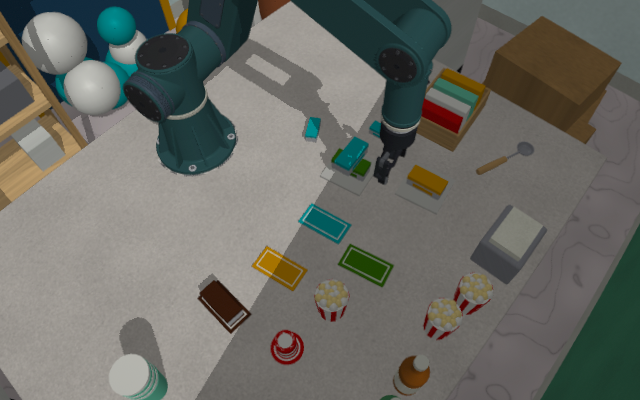

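Brown is centred on its mat at (223,305), within about 1.5 mm. Gold lies at (427,180) on its tray, at world (599.5,302.8) with its length at about 7°. I'll pick it up.

Call:
move_arm(xyz=[[12, 35, 0], [14, 45, 0], [10, 30, -10], [4, 10, -20], [1, 2, -30], [0, 0, -30], [0, 0, -20], [0, 0, -10], [0, 0, -5], [0, 0, 0]], angular=[[0.004, 0.012, -0.01], [0, 0, -0.01], [0, 0, -0.01], [0, 0, 0], [0, 0, 0], [0, 0, 0], [0, 0, 0], [0, 0, 0], [0, 0, 0], [0, 0, 0]])

```text
time_s: 19.4
position: [0.5929, 0.2806, 0.046]
tcp_rot: [[-0.993, -0.115, -0.005], [-0.115, 0.993, -0.01], [0.007, -0.009, -1.0]]
contact_force: [-1.0, 0.3, -0.3]
gripper_width: 0.0852
```

```bash
python3 go.py 599.5 302.8 16 97
```

```text
t 19.4 p [592.9 280.6  46. ] yaw 96.61 w 85.2 F [-1.   0.3 -0.3] zax [-0.0055 -0.0102 -0.9999] q [ 0.34  0.64  1.54 -0.01  0.97 -1.34]
delta [  6.6  22.2 -30. ] dyaw rad 0.007 (full 0.007 ) tilt fix [ 0.0102 -0.0055  0.    ]
```

Call:
move_arm(xyz=[[3, 10, 8], [3, 10, 0], [0, 2, 0], [0, 0, 0], [0, 0, 0]], angular=[[0.01, -0.005, 0.006], [0, 0, 0], [0, 0, 0], [0, 0, 0], [0, 0, 0]])

```text
time_s: 19.9
position: [0.6027, 0.3056, 0.0595]
tcp_rot: [[-0.993, -0.122, 0.008], [-0.122, 0.993, 0.004], [-0.008, 0.003, -1.0]]
contact_force: [0.3, 0.5, 0.3]
gripper_width: 0.0849
```

```bash
python3 go.py 599.5 302.8 16 97
```

```text
t 19.9 p [602.7 305.6  59.5] yaw 96.99 w 84.9 F [0.3 0.5 0.3] zax [ 0.0076  0.0037 -1.    ] q [ 0.37  0.63  1.5   0.    1.   -1.33]
delta [ -3.2  -2.8 -43.5] dyaw rad 0.0 (full 0.0 ) tilt fix [-0.0037  0.0076  0.    ]
```

Call:
move_arm(xyz=[[-2, -2, -7], [-1, -1, -12], [0, 0, -11], [0, 0, -7], [0, 0, -2], [0, 0, 0], [0, 0, 0]], angular=[[-0.003, 0.007, 0], [0, 0, 0], [0, 0, 0], [0, 0, 0], [0, 0, 0], [0, 0, 0], [0, 0, 0]])

```text
time_s: 20.6
position: [0.5976, 0.3013, 0.0151]
tcp_rot: [[-0.993, -0.122, -0.004], [-0.122, 0.993, -0.001], [0.004, -0.001, -1.0]]
contact_force: [0.2, -0.1, 0.2]
gripper_width: 0.085
```

```bash
python3 go.py 599.5 302.8 16 97
```

```text
t 20.6 p [597.6 301.3  15.1] yaw 96.99 w 85.0 F [ 0.2 -0.1  0.2] zax [-0.0037 -0.0012 -1.    ] q [ 0.36  0.69  1.53  0.    0.93 -1.33]
delta [1.9 1.5 0.9] dyaw rad 0.0 (full 0.0 ) tilt fix [ 0.0012 -0.0037  0.    ]
```

Call:
move_arm(xyz=[[1.5, 1, 1], [0, 0, 0], [0, 0, 0], [0, 0, 0], [0, 0, 0], [0, 0, 0], [0, 0, 0], [0, 0, 0], [0, 0, 0]], angular=[[0.001, -0.003, 0], [0, 0, 0], [0, 0, 0], [0, 0, 0], [0, 0, 0], [0, 0, 0], [0, 0, 0], [0, 0, 0], [0, 0, 0]], fingers=30)

```text
time_s: 21.5
position: [0.5999, 0.3027, 0.0175]
tcp_rot: [[-0.993, -0.122, 0.001], [-0.122, 0.993, 0.001], [-0.002, 0.0, -1.0]]
contact_force: [0.3, -0.8, -1.6]
gripper_width: 0.0452
```

```bash
python3 go.py 462.2 -127 14 99.4
```

```text
t 21.5 p [599.9 302.7  17.5] yaw 96.99 w 45.2 F [ 0.3 -0.8 -1.6] zax [ 1.5e-03  6.0e-04 -1.0e+00] q [ 0.36  0.69  1.53  0.    0.93 -1.33]
delta [-137.7 -429.7   -3.5] dyaw rad 0.042 (full 0.042 ) tilt fix [-0.0006  0.0015  0.    ]
```

Call:
move_arm(xyz=[[0, 0, 4], [0, 0, 10], [0, 0, 20], [0, 0, 25], [0, -5, 20], [-5, -15, 10], [-8, -25, 0], [-12, -38, 0], [-14, -45, 0], [-14, -45, 0]], angular=[[0, 0, 0], [0, 0, 0], [0, 0, 0], [0, 0, 0], [0, 0, 0], [0, 0, 0.01], [0, 0, 0.01], [0, 0, 0.01], [0, 0, 0.01], [0, 0, 0]])

```text
time_s: 22.5
position: [0.5461, 0.1276, 0.1149]
tcp_rot: [[-0.985, -0.173, 0.009], [-0.173, 0.985, 0.003], [-0.009, 0.001, -1.0]]
contact_force: [0.1, -0.7, -1.2]
gripper_width: 0.0453
```

```bash
python3 go.py 462.2 -127 15.5 99.4;python3 snap.py 6 side
```

```text
t 22.5 p [546.1 127.6 114.9] yaw 99.94 w 45.3 F [ 0.1 -0.7 -1.2] zax [ 0.0089  0.0027 -1.    ] q [ 0.11  0.43  1.73  0.    0.97 -1.64]
delta [ -83.9 -254.6  -99.4] dyaw rad -0.009 (full -0.009 ) tilt fix [-0.0027  0.0089  0.    ]
```

View pics/side6.png

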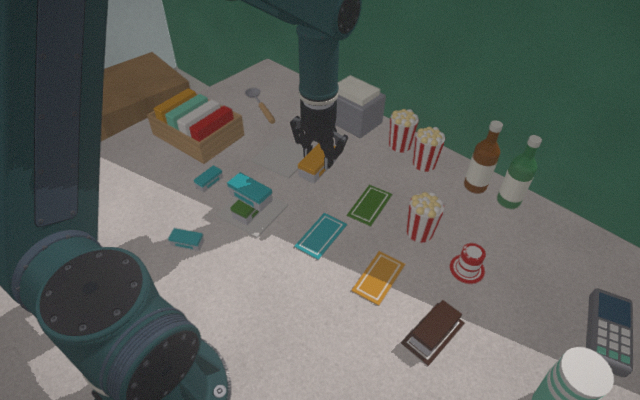

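Gold is held at (313,162) and the brown tin and salt tub are in place. I'll carry it to the gold mat.

Call:
move_arm(xyz=[[-14, -40, 0], [-14, -45, 0], [-14, -45, 0], [-14, -45, 0], [-12, -35, 0], [-6, -20, 0], [-2, -8, -10], [0, 0, -15], [0, 0, -10], [0, 0, 0]], angular=[[0, 0, 0], [0, 0, 0], [0, 0, 0], [0, 0, 0], [0, 0, 0], [0, 0, 0], [0, 0, 0], [0, 0, 0], [0, 0, 0], [0, 0, 0]])

```text
time_s: 23.55
position: [0.4569, -0.1277, 0.0802]
tcp_rot: [[-0.986, -0.168, 0.006], [-0.168, 0.986, -0.003], [-0.006, -0.004, -1.0]]
contact_force: [-0.1, -0.6, -1.0]
gripper_width: 0.0454
```

```bash
python3 go.py 462.2 -127 15.5 99.4
```

```text
t 23.55 p [ 456.9 -127.7   80.2] yaw 99.66 w 45.4 F [-0.1 -0.6 -1. ] zax [ 0.0062 -0.0035 -1.    ] q [-0.42  0.39  1.95 -0.    0.8  -2.16]
delta [  5.3   0.7 -64.7] dyaw rad -0.004 (full -0.004 ) tilt fix [0.0035 0.0062 0.    ]
```

Call:
move_arm(xyz=[[3, 1, -10], [2, 0, -17], [0, 0, -15], [0, 0, -9], [0, 0, -3], [0, 0, 0], [0, 0, 0]], angular=[[0.003, 0.006, 0], [0, 0, 0], [0, 0, 0], [0, 0, 0], [0, 0, 0], [0, 0, 0], [0, 0, 0]])

```text
time_s: 24.25
position: [0.465, -0.1237, 0.0233]
tcp_rot: [[-0.985, -0.173, 0.001], [-0.173, 0.985, -0.0], [-0.001, -0.0, -1.0]]
contact_force: [-0.3, -0.6, -0.9]
gripper_width: 0.0451
```

```bash
python3 go.py 462.2 -127 15.5 99.4
```

```text
t 24.25 p [ 465.  -123.7   23.3] yaw 99.98 w 45.1 F [-0.3 -0.6 -0.9] zax [ 9.e-04 -0.e+00 -1.e+00] q [-0.4   0.5   1.97  0.    0.68 -2.15]
delta [-2.8 -3.3 -7.8] dyaw rad -0.01 (full -0.01 ) tilt fix [0.     0.0009 0.    ]
```

Call:
move_arm(xyz=[[-2, -3, -2], [-0.5, 0, -2], [0, 0, -2], [0, 0, -1], [0, 0, -1], [0, 0, -0.5]], angular=[[0, 0, -0.01], [0, 0, 0], [0, 0, 0], [0, 0, 0], [0, 0, 0], [0, 0, 0]])

```text
time_s: 24.85
position: [0.4634, -0.1277, 0.0158]
tcp_rot: [[-0.987, -0.162, 0.004], [-0.162, 0.987, -0.001], [-0.004, -0.002, -1.0]]
contact_force: [-0.1, 0.8, -0.6]
gripper_width: 0.0458
```

```bash
python3 go.py 462.2 -127 15.5 99.4
```

```text
t 24.85 p [ 463.4 -127.7   15.8] yaw 99.33 w 45.8 F [-0.1  0.8 -0.6] zax [ 0.0042 -0.0015 -1.    ] q [-0.41  0.51  1.97  0.    0.65 -2.15]
delta [-1.2  0.7 -0.3] dyaw rad 0.001 (full 0.001 ) tilt fix [0.0015 0.0042 0.    ]
```

Call:
move_arm(xyz=[[-1, 0.5, -0.5], [0, 0, -0.5], [0, 0, -0.5]], angular=[[0.001, 0.004, 0], [0, 0, 0], [0, 0, 0]])

```text
time_s: 25.15
position: [0.4624, -0.1272, 0.0152]
tcp_rot: [[-0.987, -0.162, -0.0], [-0.162, 0.987, -0.0], [0.0, -0.0, -1.0]]
contact_force: [-2.4, 0.0, 8.8]
gripper_width: 0.0458
```

```bash
python3 go.py 462.2 -127 15.5 99.4
```

```text
t 25.15 p [ 462.4 -127.2   15.2] yaw 99.33 w 45.8 F [-2.4  0.   8.8] zax [-1.e-04 -5.e-04 -1.e+00] q [-0.41  0.51  1.97 -0.    0.66 -2.15]
delta [-0.2  0.2  0.3] dyaw rad 0.001 (full 0.001 ) tilt fix [ 0.0005 -0.0001  0.    ]
```

Call:
move_arm(xyz=[[0, 0, 0], [0, 0, 0], [0, 0, 0], [0, 0, 0], [0, 0, 5], [0, 0, 15], [0, 0, 30], [0, 0, 40], [0, 0, 40], [0, 10, 20]], angular=[[0, 0, 0], [0, 0, 0], [0, 0, 0], [0, 0, 0], [0, 0, 0], [0, 0, 0], [0, 0, 0], [0, 0, -0.05], [0, 0, -0.1], [0, 0, -0.12]], fingers=85)

```text
time_s: 26.15
position: [0.4592, -0.1162, 0.1687]
tcp_rot: [[-0.993, 0.115, -0.006], [0.115, 0.993, 0.005], [0.007, 0.004, -1.0]]
contact_force: [0.1, 0.3, -0.5]
gripper_width: 0.085
```

Call:
move_arm(xyz=[[-4, 30, 0], [-5, 35, 0], [-6, 35, 0], [-6, 35, 0], [-6, 35, 0], [-6, 35, 0], [-6, 35, 0], [-6, 25, 0], [-4, 15, 0], [0, 5, 0]], angular=[[0, 0, -0.14], [0, 0, -0.14], [0, 0, -0.14], [0, 0, -0.14], [0, 0, -0.14], [0, 0, -0.14], [0, 0, -0.14], [0, 0, -0.14], [0, 0, -0.1], [0, 0, -0.05]])

```text
time_s: 27.15
position: [0.4119, 0.1699, 0.1775]
tcp_rot: [[-0.157, 0.988, 0.008], [0.988, 0.157, -0.006], [-0.007, 0.007, -1.0]]
contact_force: [0.2, 0.6, -0.6]
gripper_width: 0.0849
```

```bash
python3 go.py 408.8 214.8 56 6.8; python3 snap.py 7 scene side wrist; python3 m3.py 7 scene,side,wrist turq,408,215,80,78,95 goldp,462,-127,75,38,55
```

```text
t 27.15 p [411.9 169.9 177.5] yaw 9.01 w 84.9 F [ 0.2  0.6 -0.6] zax [ 0.0076 -0.0059 -1.    ] q [ 0.24  0.2   1.9  -0.01  1.04  0.09]
delta [  -3.1   44.9 -121.5] dyaw rad -0.039 (full -0.039 ) tilt fix [0.0059 0.0076 0.    ]
scene turq 502 [409.7 213.9] [101.8  47.3] len ang -82.1 z 85.2
scene goldp 724 [ 462.7 -127.3] [100.9  45.7] len ang 9.3 z 43.5
side turq 696 [408.6 214.8] [103.4  49.1] len ang -83.5 z 85.7
side goldp 911 [ 462.3 -128.7] [101.1  47.2] len ang 8.7 z 44.0
wrist turq 7605 [408.2 216.7] [99.4 46.2] len ang -83.3 z 85.6
```

View pics/scene7.png

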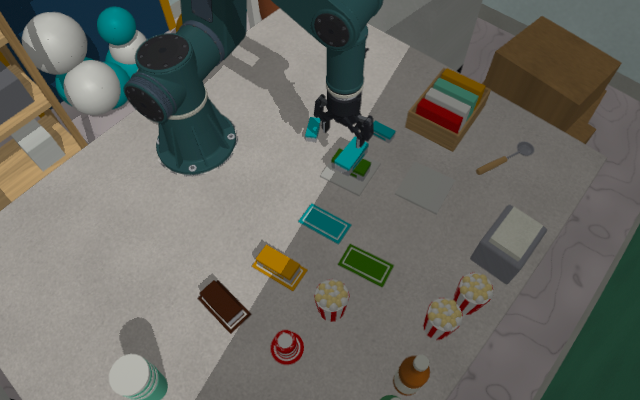

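Gold is on its mat at (279,265), off by 1.5 mm or less. The turquoise tin at (350,155) sits at world (408.8,215) with yaw 7. I'll move over it and then down.

Call:
move_arm(xyz=[[-1, 15, 0], [-1, 18, -10], [0, 9, -15], [0, 2, -20], [0, 0, -15], [0, 0, -5], [0, 0, 0]], angular=[[0.005, 0.007, -0.02], [0, 0, -0.015], [0, 0, 0], [0, 0, 0], [0, 0, 0], [0, 0, 0], [0, 0, 0]])

```text
time_s: 28.0
position: [0.413, 0.2099, 0.112]
tcp_rot: [[-0.131, 0.991, 0.004], [0.991, 0.131, -0.002], [-0.002, 0.004, -1.0]]
contact_force: [-0.9, -0.0, 0.2]
gripper_width: 0.085
```

```bash
python3 go.py 408.8 215 56 7
```

```text
t 28.0 p [413.  209.9 112. ] yaw 7.52 w 85.0 F [-0.9 -0.   0.2] zax [ 0.004  -0.0019 -1.    ] q [ 0.32  0.32  1.94 -0.    0.88  0.19]
delta [ -4.2   5.1 -56. ] dyaw rad -0.009 (full -0.009 ) tilt fix [0.0019 0.004  0.    ]
```

Call:
move_arm(xyz=[[-3, 3, -8], [-1, 2, -16], [0, 0, -15], [0, 0, -10], [0, 0, -3], [0, 0, 0], [0, 0, 0]], angular=[[0.002, 0.004, -0.009], [0, 0, 0], [0, 0, 0], [0, 0, 0], [0, 0, 0], [0, 0, 0], [0, 0, 0]])

```text
time_s: 28.7
position: [0.4116, 0.2152, 0.0607]
tcp_rot: [[-0.119, 0.993, 0.005], [0.993, 0.119, 0.003], [0.002, 0.006, -1.0]]
contact_force: [-0.1, 0.8, -0.1]
gripper_width: 0.0849
```

```bash
python3 go.py 408.8 215 56 7
```

```text
t 28.7 p [411.6 215.2  60.7] yaw 6.85 w 84.9 F [-0.1  0.8 -0.1] zax [ 0.0054  0.0026 -1.    ] q [0.33 0.41 1.98 0.   0.74 0.21]
delta [-2.8 -0.2 -4.7] dyaw rad 0.003 (full 0.003 ) tilt fix [-0.0026  0.0054  0.    ]
```

Call:
move_arm(xyz=[[-2, 0, -3], [-0.5, 0, -1], [0, 0, 0], [0, 0, 0]], angular=[[-0.002, 0.005, 0], [0, 0, 0], [0, 0, 0], [0, 0, 0]])

```text
time_s: 29.1
position: [0.41, 0.2156, 0.0577]
tcp_rot: [[-0.119, 0.993, 0.003], [0.993, 0.119, 0.001], [0.001, 0.003, -1.0]]
contact_force: [0.2, 1.2, 0.4]
gripper_width: 0.0852
```

Call:
move_arm(xyz=[[0, 0, 0], [0, 0, 0], [0, 0, 0], [0, 0, 0], [0, 0, 0], [0, 0, 0], [0, 0, 0], [0, 0, 0]], angular=[[0, 0, 0], [0, 0, 0], [0, 0, 0], [0, 0, 0], [0, 0, 0], [0, 0, 0], [0, 0, 0], [0, 0, 0]], fingers=30)

```text
time_s: 29.9
position: [0.4101, 0.2157, 0.0581]
tcp_rot: [[-0.119, 0.993, 0.003], [0.993, 0.119, 0.002], [0.001, 0.003, -1.0]]
contact_force: [0.1, -0.2, 1.0]
gripper_width: 0.0452
```

```bash
python3 go.py 464.7 40.9 14 98.5
```

```text
t 29.9 p [410.1 215.7  58.1] yaw 6.85 w 45.2 F [ 0.1 -0.2  1. ] zax [ 0.0029  0.0015 -1.    ] q [0.33 0.41 1.98 0.   0.74 0.21]
delta [  54.6 -174.8  -44.1] dyaw rad -1.542 (full 1.6 ) tilt fix [-0.0015  0.0029  0.    ]
```

Call:
move_arm(xyz=[[0, 0, 4], [0, 0, 10], [0, 0, 20], [0, 0, 20], [0, 0, 10], [2, -8, 0], [4, -13, 0], [6, -18, 0], [6, -20, 0], [6, -20, 0]], angular=[[0, 0, 0], [0, 0, 0], [0, 0, 0], [0, 0, -0.03], [0, 0, -0.06], [0, 0, -0.1], [0, 0, -0.12], [0, 0, -0.13], [0, 0, -0.14], [0, 0, -0.14]])

```text
time_s: 30.9
position: [0.433, 0.136, 0.1302]
tcp_rot: [[0.583, 0.813, 0.005], [0.813, -0.583, 0.001], [0.004, 0.004, -1.0]]
contact_force: [0.2, 0.4, -1.5]
gripper_width: 0.0451
```

```bash
python3 go.py 464.7 40.9 16 98.5; python3 snap.py 8 side
```

```text
t 30.9 p [433.  136.  130.2] yaw -35.65 w 45.1 F [ 0.2  0.4 -1.5] zax [ 0.0054  0.0014 -1.    ] q [0.15 0.28 1.94 0.   0.92 0.77]
delta [  31.7  -95.1 -114.2] dyaw rad -0.8 (full 2.341 ) tilt fix [-0.0014  0.0054  0.    ]
```

View pics/side8.png

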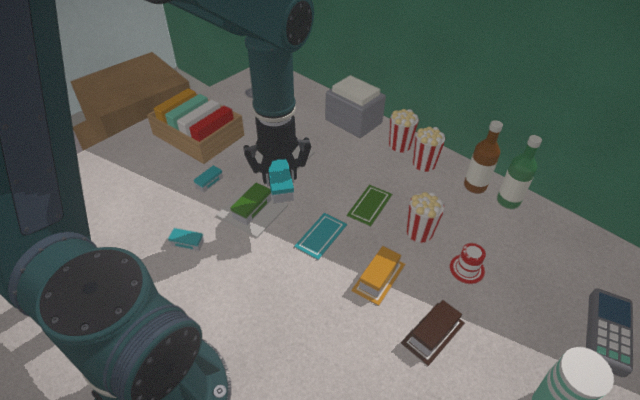

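Turquoise is held at (282,180) and green stays on its tray at (250,200).

Call:
move_arm(xyz=[[6, -18, 0], [6, -18, 0], [6, -18, 0], [5, -15, 0], [4, -12, -5], [2, -6, -15], [0, 0, -15], [0, 0, -10], [0, 0, -4], [0, 0, 0]], angular=[[0, 0, -0.13], [0, 0, -0.14], [0, 0, -0.14], [0, 0, -0.13], [0, 0, -0.1], [0, 0, -0.07], [0, 0, -0.03], [0, 0, 0], [0, 0, 0], [0, 0, 0]])

```text
time_s: 31.95
position: [0.4653, 0.0431, 0.0859]
tcp_rot: [[0.984, 0.177, 0.011], [0.177, -0.984, -0.005], [0.01, 0.007, -1.0]]
contact_force: [0.2, 0.1, -1.7]
gripper_width: 0.0453
```

```bash
python3 go.py 464.7 40.9 16 98.5
```

```text
t 31.95 p [465.3  43.1  85.9] yaw -79.83 w 45.3 F [ 0.2  0.1 -1.7] zax [ 0.0106 -0.0052 -0.9999] q [-0.05  0.37  1.96 -0.01  0.81  1.35]
delta [ -0.6  -2.2 -69.9] dyaw rad -0.029 (full 3.112 ) tilt fix [0.0052 0.0106 0.    ]
```

Call:
move_arm(xyz=[[0, -1, -10], [0, -1, -18], [0, 0, -17], [0, 0, -10], [0, 0, -4], [0, 0, 0], [0, 0, 0]], angular=[[0.005, 0.01, -0.025], [0, 0, 0], [0, 0, 0], [0, 0, 0], [0, 0, 0], [0, 0, 0], [0, 0, 0]])

```text
time_s: 32.65
position: [0.468, 0.0417, 0.0259]
tcp_rot: [[0.989, 0.15, 0.004], [0.15, -0.989, 0.0], [0.004, 0.0, -1.0]]
contact_force: [0.9, -1.0, -1.7]
gripper_width: 0.0456
```

```bash
python3 go.py 464.7 40.9 16 98.5
```

```text
t 32.65 p [468.   41.7  25.9] yaw -81.34 w 45.6 F [ 0.9 -1.  -1.7] zax [ 3.9e-03  5.0e-04 -1.0e+00] q [-0.06  0.48  1.99  0.    0.66  1.36]
delta [-3.3 -0.8 -9.9] dyaw rad -0.003 (full 3.139 ) tilt fix [-0.0005  0.0039  0.    ]
```

Call:
move_arm(xyz=[[-2, -0.5, -2], [-0.5, 0, -3], [0, 0, -2], [0, 0, -1.5], [0, 0, -1], [0, 0, -0.5]], angular=[[0, 0.004, 0], [0, 0, 0], [0, 0, 0], [0, 0, 0], [0, 0, 0], [0, 0, 0]])

```text
time_s: 33.25
position: [0.4668, 0.0411, 0.0168]
tcp_rot: [[0.989, 0.151, 0.003], [0.151, -0.989, 0.0], [0.003, 0.0, -1.0]]
contact_force: [0.5, -0.2, -1.2]
gripper_width: 0.0454
```

```bash
python3 go.py 464.7 40.9 16 98.5
```

```text
t 33.25 p [466.8  41.1  16.8] yaw -81.34 w 45.4 F [ 0.5 -0.2 -1.2] zax [ 3.2e-03  3.0e-04 -1.0e+00] q [-0.06  0.5   2.    0.    0.64  1.36]
delta [-2.1 -0.2 -0.8] dyaw rad -0.003 (full 3.139 ) tilt fix [-0.0003  0.0032  0.    ]
```

Call:
move_arm(xyz=[[-1.5, 0, -0.5], [0, 0, -0.5], [0, 0, -0.5], [0, 0, -0.5]], angular=[[0, 0.003, 0], [0, 0, 0], [0, 0, 0], [0, 0, 0]])

```text
time_s: 33.65
position: [0.4651, 0.0411, 0.0161]
tcp_rot: [[0.989, 0.151, 0.0], [0.151, -0.989, 0.0], [0.0, -0.0, -1.0]]
contact_force: [-1.3, -0.5, 5.7]
gripper_width: 0.0455
```

```bash
python3 go.py 464.7 40.9 16 98.5
```

```text
t 33.65 p [465.1  41.1  16.1] yaw -81.33 w 45.5 F [-1.3 -0.5  5.7] zax [ 3.e-04  1.e-04 -1.e+00] q [-0.06  0.5   2.    0.    0.64  1.36]
delta [-0.4 -0.2 -0.1] dyaw rad -0.003 (full 3.139 ) tilt fix [-0.0001  0.0003  0.    ]
```

Call:
move_arm(xyz=[[0, 0, 0], [0, 0, 0], [0, 0, 0], [0, 0, 0], [0, 0, 5], [0, 0, 15], [0, 0, 30], [0, 0, 40], [-3, 5, 20], [-6, 15, 0]], angular=[[0, 0, 0], [0, 0, 0], [0, 0, 0], [0, 0, 0], [0, 0, 0], [0, 0, 0], [0, 0, 0], [0, 0, 0], [0, 0, 0], [0, 0, 0]], fingers=85)

```text
time_s: 34.65
position: [0.4561, 0.0604, 0.1311]
tcp_rot: [[0.989, 0.149, -0.0], [0.149, -0.989, 0.0], [-0.0, -0.0, -1.0]]
contact_force: [0.8, -0.4, -0.1]
gripper_width: 0.0851
```

Call:
move_arm(xyz=[[-10, 28, 0], [-10, 28, 0], [-10, 28, 0], [-8, 25, 0], [-4, 12, 0], [0, 5, 0]], angular=[[0, 0, 0], [0, 0, 0], [0, 0, 0], [0, 0, 0], [0, 0, 0], [0, 0, 0]])

```text
time_s: 35.25
position: [0.4128, 0.1911, 0.135]
tcp_rot: [[0.989, 0.147, 0.005], [0.147, -0.989, 0.001], [0.006, -0.0, -1.0]]
contact_force: [0.1, -0.2, -0.5]
gripper_width: 0.0849
```

```bash
python3 snap.py 9 scene side wrist; python3 m3.py 9 scene,side,wrist green,408,214,70,39,52 turqp,465,41,75,38,55;  python3 go.py 408.8 214.8 16 98
```

```text
scene green 487 [409.6 215.8] [99.2 52. ] len ang 12.0 z 45.6
scene turqp 649 [466.6  40.8] [101.4  47.5] len ang 8.3 z 43.3
side green 655 [409.1 214.4] [103.8  49.8] len ang 9.7 z 45.6
side turqp 736 [466.5  39.4] [102.8  47.5] len ang 8.7 z 44.0
wrist green 6507 [409.  216.9] [99.8 46.3] len ang 11.2 z 45.6
wrist turqp 7289 [466.3  42.4] [99.3 47.5] len ang 8.5 z 43.6
t 35.4 p [413.9 190.  135. ] yaw -81.58 w 84.9 F [-0.8  0.1 -0.4] zax [ 6.2e-03  6.0e-04 -1.0e+00] q [ 0.28  0.27  1.93 -0.    0.93  1.7 ]
delta [  -5.1   24.8 -119. ] dyaw rad -0.007 (full 3.134 ) tilt fix [-0.0006  0.0062  0.    ]
```

View pics/side9.png

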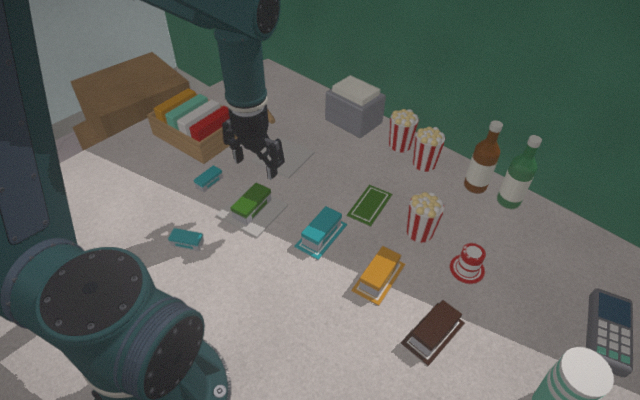

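Turquoise is on its mat at (322,230), about 1.8 mm off centre. Green is alone at (250,200), at world (409.2,215.6) with its length at about 10.8°.

Call:
move_arm(xyz=[[-2, 10, 0], [-2, 10, -5], [0, 4, -12], [0, 1, -15], [0, 0, -15], [0, 0, -8], [0, 0, 0], [0, 0, 0]], angular=[[0, 0.006, 0.02], [0, 0, 0.02], [0, 0, 0], [0, 0, 0], [0, 0, 0], [0, 0, 0], [0, 0, 0], [0, 0, 0]])

```text
time_s: 36.2
position: [0.4103, 0.2156, 0.0747]
tcp_rot: [[0.982, 0.187, -0.002], [0.187, -0.982, -0.0], [-0.002, -0.0, -1.0]]
contact_force: [0.4, 0.4, 0.1]
gripper_width: 0.0852
```

```bash
python3 go.py 409.2 215.6 17 100.8
```

```text
t 36.2 p [410.3 215.6  74.7] yaw -79.25 w 85.2 F [0.4 0.4 0.1] zax [-1.6e-03 -2.0e-04 -1.0e+00] q [0.33 0.39 1.97 0.   0.79 1.72]
delta [ -1.1   0.  -57.7] dyaw rad 0.001 (full -3.141 ) tilt fix [ 0.0002 -0.0016  0.    ]
```

Call:
move_arm(xyz=[[-1, 0, -8], [0, 0, -16], [0, 0, -15], [0, 0, -9], [0, 0, -4], [0, 0, 0], [0, 0, 0], [0, 0, 0]], angular=[[0, -0.001, 0], [0, 0, 0], [0, 0, 0], [0, 0, 0], [0, 0, 0], [0, 0, 0], [0, 0, 0], [0, 0, 0]])

```text
time_s: 37.0
position: [0.412, 0.2164, 0.0225]
tcp_rot: [[0.983, 0.186, 0.006], [0.186, -0.983, 0.002], [0.006, -0.001, -1.0]]
contact_force: [0.6, -0.8, 0.3]
gripper_width: 0.0852
```

```bash
python3 go.py 409.2 215.6 17 100.8
```

```text
t 37.0 p [412.  216.4  22.5] yaw -79.28 w 85.2 F [ 0.6 -0.8  0.3] zax [ 0.0061  0.002  -1.    ] q [ 0.34  0.48  2.01 -0.    0.65  1.72]
delta [-2.8 -0.8 -5.5] dyaw rad 0.001 (full -3.14 ) tilt fix [-0.002   0.0061  0.    ]
```

Call:
move_arm(xyz=[[-2, -0.5, -3], [-0.5, 0, -1.5], [0, 0, 0], [0, 0, 0]], angular=[[-0.002, 0.006, 0], [0, 0, 0], [0, 0, 0], [0, 0, 0]])

```text
time_s: 37.4
position: [0.4102, 0.2162, 0.0188]
tcp_rot: [[0.983, 0.186, 0.002], [0.186, -0.983, 0.001], [0.002, -0.0, -1.0]]
contact_force: [-0.1, 0.4, 0.5]
gripper_width: 0.0849
```

Call:
move_arm(xyz=[[0, 0, 0], [0, 0, 0], [0, 0, 0], [0, 0, 0], [0, 0, 0], [0, 0, 0], [0, 0, 0], [0, 0, 0]], angular=[[0, 0, 0], [0, 0, 0], [0, 0, 0], [0, 0, 0], [0, 0, 0], [0, 0, 0], [0, 0, 0], [0, 0, 0]], fingers=30)

```text
time_s: 38.2
position: [0.4103, 0.2163, 0.019]
tcp_rot: [[0.983, 0.186, 0.002], [0.186, -0.983, 0.001], [0.002, -0.0, -1.0]]
contact_force: [0.1, 0.2, 1.3]
gripper_width: 0.0456
```

```bash
python3 go.py 618.2 19.1 15 101.5
```

```text
t 38.2 p [410.3 216.3  19. ] yaw -79.27 w 45.6 F [0.1 0.2 1.3] zax [ 2.2e-03  8.0e-04 -1.0e+00] q [0.34 0.49 2.01 0.   0.64 1.72]
delta [ 207.9 -197.2   -4. ] dyaw rad 0.013 (full -3.128 ) tilt fix [-0.0008  0.0022  0.    ]
```

Call:
move_arm(xyz=[[0, 0, 4], [0, 0, 10], [0, 0, 20], [0, 0, 25], [5, -5, 20], [12, -12, 10], [20, -18, 0], [27, -26, 0], [30, -29, 0], [30, -29, 0]], angular=[[0, 0, 0], [0, 0, 0], [0, 0, 0], [0, 0, 0], [0, 0, 0], [0, 0, 0], [0, 0, 0.005], [0, 0, 0.005], [0, 0, 0], [0, 0, 0]])

```text
time_s: 39.2
position: [0.5302, 0.0956, 0.1171]
tcp_rot: [[0.979, 0.204, -0.002], [0.204, -0.979, 0.0], [-0.002, -0.001, -1.0]]
contact_force: [1.3, 1.7, -1.4]
gripper_width: 0.0453
```

```bash
python3 go.py 618.5 19.1 17 101.5; python3 snap.py 10 side
```

```text
t 39.2 p [530.2  95.6 117.1] yaw -78.25 w 45.3 F [ 1.3  1.7 -1.4] zax [-2.4e-03  5.0e-04 -1.0e+00] q [0.05 0.41 1.77 0.   0.97 1.42]
delta [  88.3  -76.5 -100.1] dyaw rad -0.004 (full 3.137 ) tilt fix [-0.0005 -0.0024 -0.    ]
```

View pics/side10.png

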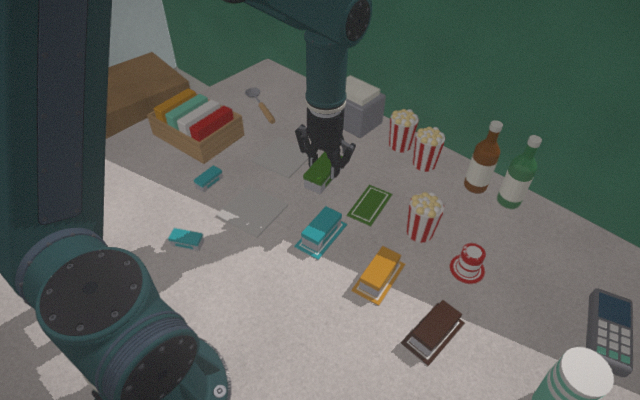

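Green is held at (320,170), and its mat is clear at (370,205).

Call:
move_arm(xyz=[[25, -20, 0], [25, -20, 0], [17, -15, 0], [10, -8, -5], [4, -4, -10], [0, 0, -15], [0, 0, -10], [0, 0, -4], [0, 0, 0]], angular=[[0, 0, 0], [0, 0, 0], [0, 0, 0], [0, 0, 0], [0, 0, 0], [0, 0, 0], [0, 0, 0], [0, 0, 0], [0, 0, 0]])

```text
time_s: 40.15
position: [0.6171, 0.0217, 0.0728]
tcp_rot: [[0.98, 0.199, 0.001], [0.199, -0.98, -0.001], [0.001, 0.001, -1.0]]
contact_force: [-0.4, -0.0, -1.0]
gripper_width: 0.0455
```

```bash
python3 go.py 618.5 19.1 17 101.5
```

```text
t 40.15 p [617.1  21.7  72.8] yaw -78.5 w 45.5 F [-0.4 -0.  -1. ] zax [ 0.001  -0.0012 -1.    ] q [-0.08  0.56  1.63 -0.    0.96  1.29]
delta [  1.4  -2.6 -55.8] dyaw rad -0.0 (full 3.142 ) tilt fix [0.0012 0.001  0.    ]
```

Call:
move_arm(xyz=[[1, -1, -8], [0, -1, -14], [0, 0, -13], [0, 0, -8], [0, 0, -3], [0, 0, 0], [0, 0, 0]], angular=[[0.001, 0.001, 0], [0, 0, 0], [0, 0, 0], [0, 0, 0], [0, 0, 0], [0, 0, 0], [0, 0, 0]])

```text
time_s: 40.85
position: [0.6174, 0.0205, 0.0228]
tcp_rot: [[0.98, 0.2, -0.001], [0.2, -0.98, 0.0], [-0.001, -0.0, -1.0]]
contact_force: [-0.3, -0.6, -1.5]
gripper_width: 0.0452
```

```bash
python3 go.py 618.5 19.1 17 101.5
```

```text
t 40.85 p [617.4  20.5  22.8] yaw -78.44 w 45.2 F [-0.3 -0.6 -1.5] zax [-9.e-04  1.e-04 -1.e+00] q [-0.08  0.62  1.65 -0.    0.87  1.29]
delta [ 1.1 -1.4 -5.8] dyaw rad -0.001 (full 3.14 ) tilt fix [-0.0001 -0.0009 -0.    ]
```

Call:
move_arm(xyz=[[0.7, -1, -2], [0, 0, -1.5], [0, 0, -1], [0, 0, -0.5], [0, 0, -0.5], [0, 0, -0.5]], angular=[[0, 0, 0], [0, 0, 0], [0, 0, 0], [0, 0, 0], [0, 0, 0], [0, 0, 0]])

```text
time_s: 41.45
position: [0.6197, 0.0192, 0.018]
tcp_rot: [[0.98, 0.2, 0.002], [0.2, -0.98, -0.0], [0.002, 0.001, -1.0]]
contact_force: [-0.3, 0.6, -1.4]
gripper_width: 0.0452
```

```bash
python3 go.py 618.5 19.1 17 101.5
```

```text
t 41.45 p [619.7  19.2  18. ] yaw -78.44 w 45.2 F [-0.3  0.6 -1.4] zax [ 2.5e-03 -2.0e-04 -1.0e+00] q [-0.08  0.63  1.65 -0.    0.85  1.29]
delta [-1.2 -0.1 -1. ] dyaw rad -0.001 (full 3.141 ) tilt fix [0.0002 0.0025 0.    ]
```

Call:
move_arm(xyz=[[-1, 0, -1], [0, 0, -0.5], [0, 0, -0.5]], angular=[[0, 0.002, 0], [0, 0, 0], [0, 0, 0]])

```text
time_s: 41.75
position: [0.6189, 0.0192, 0.017]
tcp_rot: [[0.98, 0.2, 0.001], [0.2, -0.98, -0.0], [0.001, 0.0, -1.0]]
contact_force: [-1.5, 0.0, 5.0]
gripper_width: 0.0451
```

```bash
python3 go.py 618.5 19.1 17 101.5
```

```text
t 41.75 p [618.9  19.2  17. ] yaw -78.44 w 45.1 F [-1.5  0.   5. ] zax [ 9.e-04 -3.e-04 -1.e+00] q [-0.08  0.63  1.65 -0.    0.85  1.29]
delta [-0.4 -0.1 -0. ] dyaw rad -0.001 (full 3.141 ) tilt fix [0.0003 0.0009 0.    ]
```

Contact. I'll release, rise and move clear for the final check.

Call:
move_arm(xyz=[[0, 0, 0], [0, 0, 0], [0, 0, 0], [0, 0, 0], [0, 0, 5], [0, 0, 15], [0, 0, 30], [0, 0, 40], [0, 0, 40], [0, 0, 30]], angular=[[0, 0, 0], [0, 0, 0], [0, 0, 0], [0, 0, 0], [0, 0, 0], [0, 0, 0], [0, 0, 0], [0, 0, 0], [0, 0, 0], [0, 0, 0]], fingers=85)

```text
time_s: 42.75
position: [0.6147, 0.0195, 0.1818]
tcp_rot: [[0.98, 0.2, -0.007], [0.2, -0.98, 0.0], [-0.007, -0.002, -1.0]]
contact_force: [0.2, 0.2, -0.0]
gripper_width: 0.0851
```

Call:
move_arm(xyz=[[-5, 20, 0], [-5, 35, 0], [-5, 45, 0], [-5, 45, 0], [-5, 45, 0], [-5, 40, 0], [0, 20, 0], [0, 5, 0], [0, 0, 0], [0, 0, 0]], angular=[[0, 0, 0], [0, 0, 0], [0, 0, 0], [0, 0, 0], [0, 0, 0], [0, 0, 0], [0, 0, 0], [0, 0, 0], [0, 0, 0], [0, 0, 0]])

```text
time_s: 43.75
position: [0.5888, 0.2815, 0.2037]
tcp_rot: [[0.98, 0.197, 0.02], [0.197, -0.98, 0.001], [0.02, 0.003, -1.0]]
contact_force: [0.2, -0.5, -0.2]
gripper_width: 0.0849
```

```bash
python3 snap.py 11 scene side; python3 m3.py 11 scene,side green,618,19,75,38,55 turq,465,41,75,38,55 gold,462,-127,75,38,55 brown,431,-285,75,38,55 salt,611,-257,60,56,75; python3 go.py
```

```text
scene green 742 [617.3  17.9] [99.5 48.5] len ang 12.0 z 43.5
scene turq 651 [466.5  40. ] [100.6  48.3] len ang 8.6 z 43.3
scene gold 720 [ 461.7 -127.1] [100.9  45.8] len ang 8.8 z 43.6
scene brown 844 [ 429.9 -285.6] [103.9  46.7] len ang -2.2 z 43.4
scene salt 403 [ 610.8 -256.8] [48.3 45.7] len ang -46.0 z 62.3
side green 608 [616.1  16.1] [103.8  46.6] len ang 12.4 z 43.9
side turq 742 [466.1  39. ] [101.8  47.8] len ang 9.4 z 43.9
side gold 907 [ 462.2 -128.7] [102.6  47.1] len ang 8.9 z 44.1
side brown 1194 [ 429.3 -286.6] [102.6  46.5] len ang -2.6 z 44.5
side salt 378 [ 611.5 -257.3] [49.3 47. ] len ang 43.4 z 63.0
t 43.85 p [589.  281.1 203.5] yaw -78.68 w 85.0 F [ 0.2  0.7 -0.5] zax [ 0.0203  0.0015 -0.9998] q [ 0.34  0.45  1.44 -0.01  1.24  1.72]
```

View pics/scene11.png

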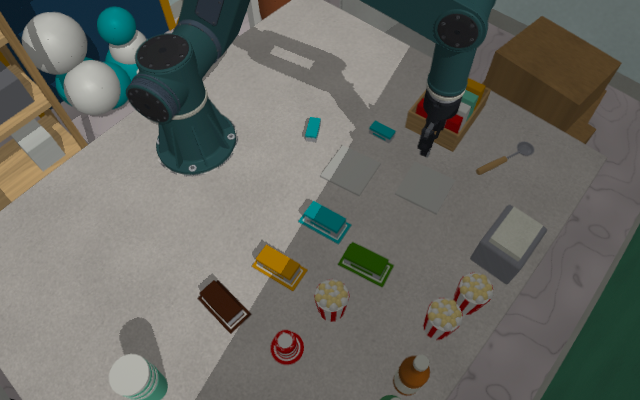

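Everything is centred on its target within about 3 mm, flat, and clear of the gripper. Handing in.

```bash
python3 -c "
from cell import arm
print(arm.job_done())"
```

```text
the job is handed in; nothing more can be done
None
```

I took both stacks apart and placed the salt tub, then the brown, gold, turquoise and green tins on their own targets. The job is handed in after about 44 s of the 128 s allowed; it reports no verdict.

My last camera check (scene and side views) showed:

| Item | Off target centre | Angle to mat | Top height |
|---|---|---|---|
| Salt tub | about 0.5 mm | not applicable | about 62–63 mm |
| Brown tin | about 1.5 mm | under 1° | about 44 mm |
| Gold tin | about 1 mm | under 1° | about 44 mm |
| Turquoise tin | about 2 mm | about 1° | about 44 mm |
| Green tin | 1.5–3.5 mm | about 1° | about 44 mm |

- **State at hand-in:** the top heights match tins and tub resting flat on 4 mm mats. The gripper was open, about 200 mm up, and touching nothing.
- **Disagreement between cameras:** the two views differed by up to 2 mm, most of all on the green tin. That is within the calibration error and well inside the 12 mm limit.
- **Drift during moves:** the arm drifted up to about 22 mm from target during fast rows, so I corrected it before each grasp and placing. Nothing was bumped.

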